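# Sort the potting-bench handful

## Robot

A 6-joint arm with a two-finger parallel gripper is mounted at the origin on the work surface. World frame = base frame: x ahead of the robot, y to its left, z up, the work surface at z = 0. Lengths are in m, angles in rad, forces in N, time in s.
With the tool pointing down it reaches from about 0.35 to 0.975 m from the base axis. Payload 4.9 kg.
Tool frame: the origin (TCP) lies at the very end of the fingers, on their centre line; the grasp point (between the pads) lies 19 mm behind it (manip.hold_point_z is the distance from the TCP to the grasp point, in m); z points along the fingers, x is the direction in which the jaws open and shut, and the axes are right-handed (so a half turn about z gives the same grasp; the last joint's range is limited). The gripper opens to 85 mm and grips with 20 to 120 N. Pads are 22 mm wide; open, the fingers measure 114 mm over their backs; the gripper's body (76 mm by 85 mm) begins 54 mm behind the grasp point. The pads swing forward as they close: fully open they stand 13 mm farther back than shut.
Start: joints at [0.981, 0.053, 1.613, -0, 1.476, -0.119], TCP at [0.283, 0.557, 0.231] pointing down, gripper open.
Joint ranges: [-3.01, 3.01], [-1.01, 2.22], [0.06, 2.58], [-1.02, 4.17], [0.09, 2.62], [-3.14, 3.14]. Speed limits (rad/s): [2.57, 2.57, 3.14, 3.14, 3.14, 3.14].

## Interface

Orientations are given as a unit quaternion [w, x, y, z].
In Python, from plant import manip gives the robot as it stands.
- The arm moves only by the shell command python3 -m handwheel 'ROWS' [OPENING]. ROWS is JSON, a list of rows, each an object of numbers: "dx", "dy", "dz": the shift along the tool's x, y, z in m; "ax", "ay", "az": the turn, a rotation vector about the tool's x, y, z in rad. In form: [{"dx": .., "dy": .., "dz": .., "ax": .., "ay": .., "az": ..}, ...]. A call has 1 to 5 rows; each row is the pose to reach, as a shift and turn from the pose commanded when the call began, along the tool's axes at that moment; what a row does not reach only later rows make up. A row lasts 1/8 s, in which the tool goes at most 62.5 mm and 10.7 degrees, less where a joint would pass 70% of its speed; a pose out of reach is approached as far as the arm can. A call with a gripper value outside its range is refused whole. OPENING is the closure in counts, from 0 (fully open) to 255 (shut), set as the call begins (- or left out, the last holds). The fingers move at their own pace and stop on an object; the grip force is fixed at half the most. Time passes only in rows, so rows that repeat a pose let the fingers close. It gives the time, the measured TCP pose, the force and the opening at its end, in the units of the state.
- manip.state(): the state, without advancing time (a new reading comes with each control period).
- manip.grab_frame(name): name is "side" or "top"; returns a dict with "image" (400x640x3 uint8, blue, green, red), "z_map" (400x640 float32, m along the optical axis (not along the pixel's ray), 0 where there is no reading), "K" (3x3 intrinsics, pixels), "xyz" and "rotation" of the camera in the world. Camera axes: x right, y up, looking along -z (the intrinsics and any distortion apply to the point x, -y, -z); pixel columns grow to the right and rows downward; lengths in m; the calibration is good to about 2 mm. A picture is of the moment at which its call begins.
- manip.job_done(): hands the job in, once; it reports no verdict.
The state is a dict: "time": time; "joint_pos": joint angles; "joint_vel": joint speeds; "joint_efforts": joint torques, N m; "tool_pos": TCP position; "tool_rot": TCP orientation; "contact_force": force on the tool from outside, world axes, zero at the start; "ft_torque": the same for the moment, N m; "gripper_width": opening from 0.0 (shut) to 1.0 (fully open).
Only numpy, scipy, OpenCV 4.12 (cv2) and the standard library are available. Lean on these libraries where they do the work, as an engineer would, in place of code of your own. Each camera call takes 0.05 s, during which the arm holds its last target.

## Task

Clear up the potting bench: lay both bamboo markers flat, side by side and not on top of each other, on the floor of the square metal tray, stand both little terracotta pot feet on their flat undersides in the round saucer, and lay the wooden dibber flat in the oblong wooden box. Leave the green seed dispenser and the small terracotta pot standing where they are.

Things in the scene. Friction and masses are not known exactly. Their poses are not given: they have to be found in the camera images.
- marker1_center (a point): one of two identical flat bamboo plant markers, 110 long, 18 wide, 5 thick (mm), lying flat on the bench, pointed at one end. Point at its centre, 2.5 mm above its underside; x along its length towards the point, y across its width, z up. About 15 g. The two markers are the same kind
- marker2_center (a point): one of two identical flat bamboo plant markers, 110 long, 18 wide, 5 thick (mm), lying flat on the bench, pointed at one end. Point at its centre, 2.5 mm above its underside; x along its length towards the point, y across its width, z up. About 15 g. The two markers are the same kind
- foot1_center (a point): one of two identical small terracotta pot feet (stepped wedges that hold a flowerpot off the ground), 48 long, 28 wide, 28 high (mm), standing on its flat underside. Point at its centre, 14 mm above its underside; x along its length, y across its width (parallel sides), z up. The front part (x below +6 mm) is only 16 mm high, the part from x = +6 to +24 mm is 28 mm high. About 60 g. The two feet are the same kind
- foot2_center (a point): one of two identical small terracotta pot feet (stepped wedges that hold a flowerpot off the ground), 48 long, 28 wide, 28 high (mm), standing on its flat underside. Point at its centre, 14 mm above its underside; x along its length, y across its width (parallel sides), z up. The front part (x below +6 mm) is only 16 mm high, the part from x = +6 to +24 mm is 28 mm high. About 60 g. The two feet are the same kind
- dibber_center (a point): wooden T-handled dibber lying flat on the bench, 112 mm long; a round shaft 24 mm thick along x, from -42 mm to the start of its point at +33 mm, tapering to the tip at +58 mm; the T crossbar, 24 mm thick and 56 mm long, lies flat along y at x = -42 mm (so it reaches back to x = -54 mm). Point on the shaft's axis, 12 mm above the underside and close to the centre of mass; x towards the tip, z up. About 50 g
- tray_in (a point): shallow square galvanised tray, fixed, for the markers: outside 142 x 142 mm, inside 134 x 134 mm, rim 20 mm above the bench. Point at the centre of its inner floor, 4 mm above the bench; x and y parallel to its walls, z up. With the two markers laid parallel and some 54 mm apart, fingers that open only a little (to about 35 mm) clear walls and neighbour
- box_in (a point): oblong wooden box, fixed, for the dibber: outside 152 (x) by 106 (y) mm, inside 136 by 90 mm, rim 26 mm above the bench. Point at the centre of its inner floor, 8 mm above the bench; x along its long side, z up
- saucer_in (a point): round terracotta saucer, fixed, for the pot feet: 160 mm across at the rim, flat inner floor about 134 mm across, rim 22 mm above the bench. Point at the centre of its inner floor, 6 mm above the bench, z up. The two feet fit end to end, some 60 mm between their centres
- dispenser_center (a point): green plastic seed dispenser with a flip-top lid, upright cylinder 50 mm across and 62 mm high, loose, in the row with the things; to be left alone. Point at its centre, 31 mm up
- pot_center (a point): empty small terracotta seedling pot, upright, 60 mm across and 58 mm high, loose, in the row with the things; to be left alone. Point at its centre, 29 mm up
Mind the look-alikes: they are no part of the job. Leave any pink or turquoise look-alike of the part that bears tray_in alone.

How it is judged:
By the outcome, as a careful person would: the job done as asked, in the order asked, and still so for the second after the job is handed in, with the robot touching nothing.
It also fails if it takes over 136 s, if anything falls off the work surface, if the arm or the gripper's body presses on something with over 40 N, if the wrist force passes 120 N, or if a joint passes its speed limit or range.

## Working session

There is one attempt and no reset: what is moved stays moved. The work goes in short steps, Python scripts to look and compute and a shell command to move; the robot and the scene stay as the last step left them, time stands still between calls to the robot, and variables do not carry over. Pictures are saved under pics/ and viewed, and the job is handed in when it is done.

```bash
ls; mkdir -p pics
python3 - <<'E'
from plant import manip
import cv2,numpy as np
print(manip.state(), manip.hold_point_z)
for n in("top","side"):
    f=manip.grab_frame(n); cv2.imwrite(f"pics/{n}0.png",f["image"]); np.savez(f"pics/{n}0.npz",**f)
    print(n,f["K"],f["xyz"],f["rotation"],f.keys())
E
```

```text
pics
{'time': 0.0, 'joint_pos': array([ 9.81008900e-01,  5.33460994e-02,  1.61428250e+00,  4.30991658e-06,
        1.47600242e+00, -1.18976665e-01]), 'joint_vel': array([ 2.64080962e-03,  7.97458387e-04, -4.52472878e-05, -4.75470718e-04,
        3.82928983e-04, -6.76804958e-04]), 'joint_efforts': array([ 1.25260012e-03, -3.93703973e+01, -3.70169663e+01, -2.26226683e-05,
        7.34141737e-03, -8.03456970e-06]), 'tool_pos': array([0.2831447 , 0.55649015, 0.23007656]), 'tool_rot': array([ 4.23858829e-04,  8.52527959e-01,  5.22680629e-01, -9.26864205e-04]), 'contact_force': array([ 0.77623657, -0.20721975,  0.61402491]), 'ft_torque': array([-0.00726928,  0.00515247, -0.01360792]), 'gripper_width': 1.0011670435049873} 0.0187
top [[399.49448139   0.         320.90605011]
 [  0.         399.49448139 200.48076823]
 [  0.           0.           1.        ]] [0.37755632 0.01746472 0.96983797] [-0.70441486 -0.01530267  0.01945576  0.70935675] dict_keys(['image', 'z_map', 'K', 'xyz', 'rotation'])
side [[414.67698557   0.         315.17411597]
 [  0.         414.67698557 204.37085011]
 [  0.           0.           1.        ]] [ 0.40951527 -0.67350635  0.7746498 ] [ 0.93151712  0.36234714 -0.00773715 -0.03034054] dict_keys(['image', 'z_map', 'K', 'xyz', 'rotation'])
```

View pics/top0.png

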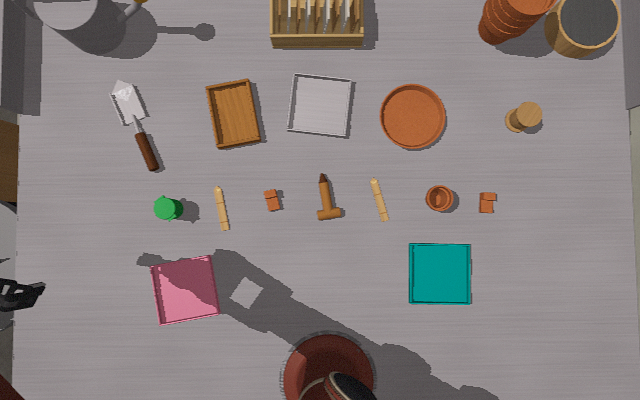

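View pics/side0.png

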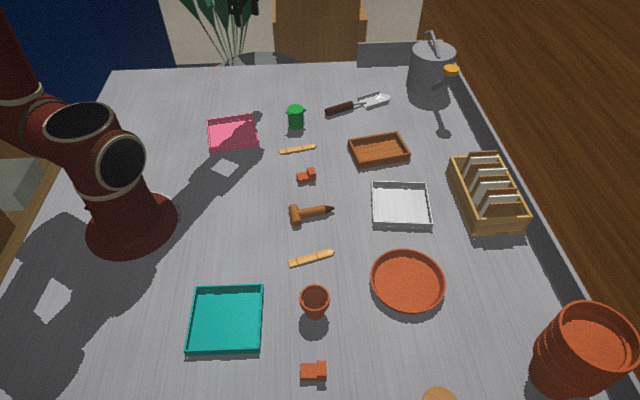

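The top view shows the row of items at image row ~200: dispenser (167,208), marker A (222,208), foot (272,200), dibber (325,198), marker B (379,199), pot (439,197) and foot (488,203). The containers are above: box (233,113), grey tray (321,105), saucer (413,116). Next I'll measure them.

```bash
cat > h.py <<'E'
import numpy as np,cv2
from scipy.spatial.transform import Rotation as R
def cloud(f):
    K=f["K"];z=f["z_map"];v,u=np.mgrid[:z.shape[0],:z.shape[1]]
    P=np.stack([(u-K[0,2])/K[0,0]*z,-(v-K[1,2])/K[1,1]*z,-z],-1)
    q=f["rotation"]
    r=R.from_quat(np.r_[q[1:],q[0]])
    W=(r.apply(P.reshape(-1,3))+f["xyz"]).reshape(P.shape); W[z==0]=np.nan
    return W
def crop(img,u0,u1,v0,v1,s,name):
    cv2.imwrite(name,cv2.resize(img[v0:v1,u0:u1],None,fx=s,fy=s,interpolation=cv2.INTER_CUBIC))
E
python3 - <<'E'
from h import *
for n in("top","side"):
    f=np.load(f"pics/{n}0.npz");W=cloud(f);
    np.save(f"pics/{n}W.npy",W)
    print(n,"table z",np.nanmedian(W[150:350,100:600,2]))
    if n=="top":
        rects={"disp":(145,190,190,230),"m1":(208,240,178,238),"f1":(258,290,182,218),"dib":(308,350,165,228),"m2":(362,396,170,228),"pot":(420,460,178,218),"f2":(472,505,185,220)}
        img=f["image"].astype(int); sat=img.max(-1)-img.min(-1)
        for k,(a,b,c,d) in rects.items():
            w=W[c:d,a:b].reshape(-1,3);s=sat[c:d,a:b].ravel()
            m=(s>50)
            p=w[m]; 
            r=cv2.minAreaRect(np.float32(p[:,:2]*1000))
            print(k,m.sum(),np.nanmean(p,0).round(4),"zpct",np.nanpercentile(p[:,2],[5,50,95]).round(4),"rect",np.round(r[0],1),np.round(r[1],1),round(r[2],1))
        crop(f["image"],200,400,60,240,4,"pics/c1.png")
        crop(f["image"],360,520,60,240,4,"pics/c2.png")
E
```

```text
top table z 0.0011558276346483876
disp 501 [0.4074 0.3636 0.0567] zpct [0.0194 0.0621 0.0649] rect [407.3 367.6] [58.7 48.4] 39.7
m1 346 [0.4073 0.2533 0.0054] zpct [0.0016 0.0056 0.0084] rect [409.1 253.4] [108.   15.3] 14.3
f1 248 [0.4273 0.1294 0.0208] zpct [0.0134 0.0182 0.0305] rect [426.9 130. ] [47.4 27.5] 12.7
dib 503 [ 0.4206 -0.0013  0.0225] zpct [0.0177 0.0229 0.0264] rect [435.1   1. ] [106.5  55.9] 10.9
m2 333 [ 0.4258 -0.1289  0.0056] zpct [0.0015 0.0059 0.0086] rect [ 427.8 -129.2] [107.   17.7] 18.4
pot 564 [ 0.4281 -0.2663  0.034 ] zpct [0.004  0.0401 0.0599] rect [ 428.1 -269.4] [58.4 79.2] 3.3
f2 289 [ 0.4181 -0.3835  0.0193] zpct [0.0078 0.0172 0.0301] rect [ 417.5 -390.7] [45.2 47.3] 88.6
side table z 0.001393879477528892
```

View pics/c1.png

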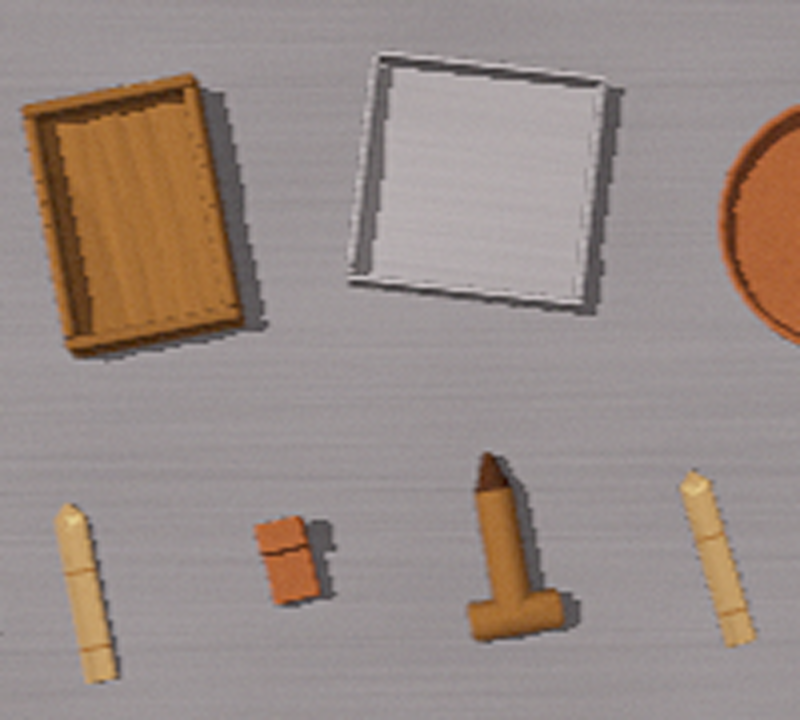

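View pics/c2.png

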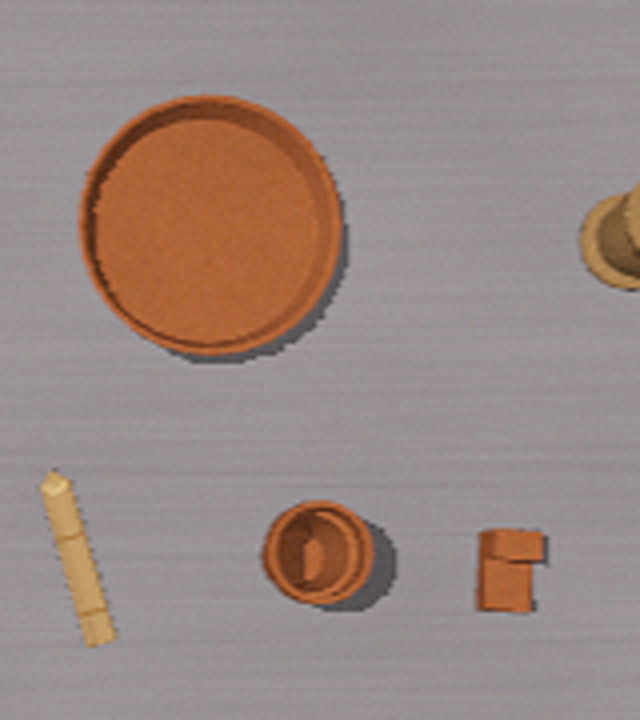

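Run:
```python
from h import *
f=np.load("pics/topW.npy");W=f;img=np.load("pics/top0.npz")["image"].astype(int);sat=img.max(-1)-img.min(-1)
S=np.load("pics/sideW.npy");im2=np.load("pics/side0.npz")["image"].astype(int);sat2=im2.max(-1)-im2.min(-1)
# containers: points z>10mm rim
def rim(W,x0,x1,y0,y1,z0,z1):
    m=(W[...,0]>x0)&(W[...,0]<x1)&(W[...,1]>y0)&(W[...,1]<y1)&(W[...,2]>z0)&(W[...,2]<z1)
    return W[m]
for nm,(x0,x1,y0,y1,h) in {"box":(.53,.75,.13,.31,.026),"tray":(.55,.75,-.09,.1,.02),"sauc":(.52,.73,-.32,-.13,.022)}.items():
  for n,Wc in(("top",W),("side",S)):
    p=rim(Wc,x0,x1,y0,y1,h-.005,h+.006)
    r=cv2.minAreaRect(np.float32(p[:,:2]*1000)); c,rad=cv2.minEnclosingCircle(np.float32(p[:,:2]*1000))
    print(nm,n,len(p),np.round(r[0],1),np.round(r[1],1),round(r[2],1),"circ",np.round(c,1),round(rad,1))
for nm,(x0,x1,y0,y1,z0,z1,z2) in {"m1":(.33,.5,.21,.29,.004,.012,0),"m2":(.35,.51,-.17,-.08,.004,.012,0),"f1":(.38,.47,.09,.17,.011,.035,0.024),"f2":(.37,.47,-.44,-.34,.011,.035,0.024),"dib":(.36,.51,-.05,.05,.014,.03,0)}.items():
  for n,Wc,s in(("top",W,sat),("side",S,sat2)):
    m=(Wc[...,0]>x0)&(Wc[...,0]<x1)&(Wc[...,1]>y0)&(Wc[...,1]<y1)&(Wc[...,2]>z0)&(Wc[...,2]<z1)&(s>45)
    p=Wc[m];r=cv2.minAreaRect(np.float32(p[:,:2]*1000))
    e=p[p[:,2]>z2].mean(0)*1000; l=p[p[:,2]<=z2].mean(0)*1000 if z2 else 0
    print(nm,n,len(p),np.round(r[0],1),np.round(r[1],1),round(r[2],1),"hi",e.round(1),"lo",np.round(l,1))
```

```text
box top 723 [635.9 223.6] [152.5 106.4] 10.8 circ [636.2 223.3] 91.2
box side 442 [638.3 219.6] [152.9 110.4] 10.8 circ [638.8 220. ] 90.7
tray top 445 [657.6  16.4] [142.1 143.1] 83.2 circ [656.7  16.3] 98.7
tray side 446 [659.3  13.2] [146.9 142.6] 82.8 circ [658.7  12.2] 98.9
sauc top 534 [ 626.  -208.7] [154.9 156.8] 87.8 circ [ 626.6 -207.3] 79.5
sauc side 650 [ 627.8 -210.3] [157.3 156.9] 63.2 circ [ 628.3 -210. ] 80.5
m1 top 276 [409.2 253.5] [107.7  18.6] 10.8 hi [407.6 253.7   6.2] lo 0
m1 side 140 [411.5 251.3] [107.5  21.9] 12.2 hi [410.2 251.5   5.8] lo 0
m2 top 271 [ 427.2 -127.6] [107.2  17.4] 15.8 hi [ 425.7 -128.     6.4] lo 0
m2 side 289 [ 429.2 -129.9] [108.1  20. ] 16.3 hi [ 427.9 -130.2    5.9] lo 0
f1 top 245 [427.2 130. ] [47.9 27.5] 13.0 hi [441.6 133.4  28.7] lo [419.4 127.5  16.8]
f1 side 178 [428.4 126.7] [47.  32.8] 11.8 hi [443.1 129.   28.7] lo [424.4 122.9  16.6]
f2 top 265 [ 417.2 -384.2] [29.8 48. ] 84.8 hi [ 432.3 -384.1   28.5] lo [ 410.7 -381.9   16.5]
f2 side 449 [ 417.7 -387.4] [28.6 46.9] 85.3 hi [ 432.9 -389.2   28.5] lo [ 411.  -388.6   16.4]
dib top 503 [436.4   1.8] [109.4  54.5] 10.0 hi [421.3  -1.1  22.5] lo 0
dib side 363 [427.7  -3.9] [87.6 55.2] 9.0 hi [418.9  -6.9  22.3] lo 0
```

```bash
cat > go.py <<'E'
# usage: go.py x y z yaw(mm,deg; yaw=object axis, jaws across it) -> row to write
import sys
from plant import manip
from h import *
s=manip.state();q=s["tool_rot"];r=R.from_quat(np.r_[q[1:],q[0]])
x,y,z,yaw=map(float,sys.argv[1:5])
th=np.radians(90+yaw); X=np.array([np.cos(th),np.sin(th),0]);Z=np.array([0,0,-1.]);T=R.from_matrix(np.c_[X,np.cross(Z,X),Z])
d=r.inv().apply(np.array([x,y,z])/1000-s["tool_pos"]); rv=(r.inv()*T).as_rotvec()
print("t",round(s["time"],2),"pos",(s["tool_pos"]*1000).round(1),"w",round(s["gripper_width"],3),"F",s["contact_force"].round(1),"| dx dy dz",d.round(4),"a",rv.round(4),"j6",s["joint_pos"][5].round(2))
E
python3 go.py 410 252.4 100 11.5
```

```text
t 0.1 pos [283.2 556.5 230.2] w 0.998 F [-1.   0.1 -0.5] | dx dy dz [-0.2133  0.251   0.1305] a [-0.0009  0.0017 -0.6715] j6 -0.12
```

```bash
python3 -m handwheel '[{"dx":-0.213,"dy":0.251,"dz":0.13,"az":-0.671},{"dx":-0.213,"dy":0.251,"dz":0.13,"az":-0.671},{"dx":-0.213,"dy":0.251,"dz":0.13,"az":-0.671},{"dx":-0.213,"dy":0.251,"dz":0.13,"az":-0.671},{"dx":-0.213,"dy":0.251,"dz":0.13,"az":-0.671}]' 135; python3 go.py 410.3 252.4 100 11.5
```

```text
t 0.1 pos [283.2 556.5 230.2] w 0.998 F [-1.   0.1 -0.5] | dx dy dz [-0.2131  0.2513  0.1305] a [-0.0009  0.0017 -0.6715] j6 -0.12invalid input at $[0]: expected keys dx, dy, dz, ax, ay, az
```

All six keys are needed.

```bash
python3 -m handwheel '[{"dx":-0.213,"dy":0.251,"dz":0.13,"ax":0,"ay":0,"az":-0.671},{"dx":-0.213,"dy":0.251,"dz":0.13,"ax":0,"ay":0,"az":-0.671},{"dx":-0.213,"dy":0.251,"dz":0.13,"ax":0,"ay":0,"az":-0.671},{"dx":-0.213,"dy":0.251,"dz":0.13,"ax":0,"ay":0,"az":-0.671},{"dx":-0.213,"dy":0.251,"dz":0.13,"ax":0,"ay":0,"az":-0.671}]' 135; python3 go.py 410.3 252.4 100 11.5
```

```text
time: 0.72
tool_pos: [0.3945, 0.2904, 0.117]
tool_rot: [0.0, 0.632, 0.775, -0.0]
contact_force: [0.1, 0.0, 0.1]
gripper_width: 0.468
t 0.72 pos [394.5 290.4 117. ] w 0.468 F [0.1 0.  0.1] | dx dy dz [-0.0404  0.0079  0.017 ] a [0.     0.0001 0.0006] j6 -1.29
```

```bash
python3 -m handwheel '[{"dx":0,"dy":0,"dz":0,"ax":0,"ay":0,"az":0},{"dx":0,"dy":0,"dz":0,"ax":0,"ay":0,"az":0}]'; python3 go.py 410.3 252.4 100 11.5
```

```text
time: 0.98
tool_pos: [0.3944, 0.2922, 0.118]
tool_rot: [-0.0, 0.633, 0.774, 0.0]
contact_force: [0.4, 1.0, 1.0]
gripper_width: 0.467
t 0.97 pos [394.4 292.2 118. ] w 0.467 F [0.4 1.  1. ] | dx dy dz [-0.0422  0.0077  0.0179] a [-0.0002 -0.0004 -0.0013] j6 -1.28
```

```bash
python3 -m handwheel '[{"dx":-0.042,"dy":0.008,"dz":0.068,"ax":0,"ay":0,"az":0},{"dx":-0.042,"dy":0.008,"dz":0.068,"ax":0,"ay":0,"az":0},{"dx":-0.042,"dy":0.008,"dz":0.068,"ax":0,"ay":0,"az":0}]' ; python3 go.py 410.3 252.4 2 11.5
python3 - <<'E'
from plant import manip
from h import *
f=manip.grab_frame("side");crop(f["image"],220,380,90,210,5,"pics/s1.png")
E
```

```text
time: 1.35
tool_pos: [0.4098, 0.2531, 0.0494]
tool_rot: [-0.001, 0.633, 0.774, -0.001]
contact_force: [-0.1, 1.1, -0.1]
gripper_width: 0.471
t 1.35 pos [409.8 253.1  49.4] w 0.471 F [-0.1  1.1 -0.1] | dx dy dz [-0.0008  0.0005  0.0474] a [-0.0021 -0.0001 -0.0002] j6 -1.37
```

View pics/s1.png

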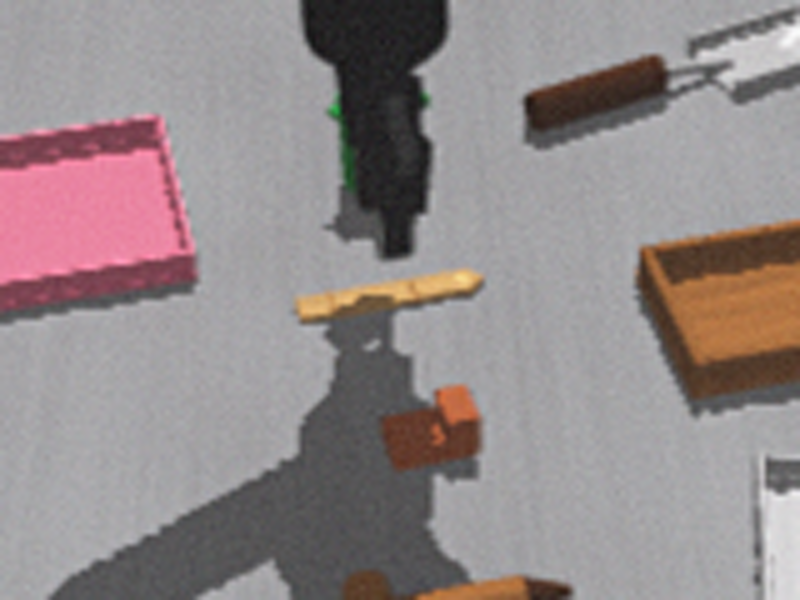

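The gripper, at crop (395,250), is centred over marker A, crop (390,295). I'll lower it to the marker.

```bash
python3 -m handwheel '[{"dx":-0.001,"dy":0,"dz":0.035,"ax":0,"ay":0,"az":0},{"dx":-0.001,"dy":0,"dz":0.047,"ax":0,"ay":0,"az":0},{"dx":-0.001,"dy":0,"dz":0.047,"ax":0,"ay":0,"az":0}]' ; python3 go.py 410.3 252.4 2 11.5
```

```text
time: 1.78
tool_pos: [0.4106, 0.2523, 0.0033]
tool_rot: [-0.0, 0.633, 0.774, -0.0]
contact_force: [0.4, 0.1, -0.0]
gripper_width: 0.467
t 1.77 pos [410.6 252.3   3.3] w 0.467 F [ 0.4  0.1 -0. ] | dx dy dz [ 0.0002 -0.0002  0.0013] a [-0.0004 -0.0001  0.0003] j6 -1.38
```

```bash
python3 -m handwheel '[{"dx":0,"dy":0,"dz":0.001,"ax":0,"ay":0,"az":0},{"dx":0,"dy":0,"dz":0.001,"ax":0,"ay":0,"az":0},{"dx":0,"dy":0,"dz":0.001,"ax":0,"ay":0,"az":0},{"dx":0,"dy":0,"dz":0.001,"ax":0,"ay":0,"az":0},{"dx":0,"dy":0,"dz":0.001,"ax":0,"ay":0,"az":0}]' 255 ; python3 go.py 410.3 252.4 2 11.5
```

```text
time: 2.4
tool_pos: [0.4119, 0.2524, 0.0036]
tool_rot: [0.0, 0.633, 0.774, 0.001]
contact_force: [-1.5, 0.6, 6.7]
gripper_width: 0.166
t 2.4 pos [411.9 252.4   3.6] w 0.166 F [-1.5  0.6  6.7] | dx dy dz [ 0.0003 -0.0016  0.0016] a [ 0.0025 -0.001  -0.0008] j6 -1.38
```

```bash
python3 -m handwheel '[{"dx":0,"dy":0,"dz":0,"ax":0,"ay":0,"az":0},{"dx":0,"dy":0,"dz":-0.03,"ax":0,"ay":0,"az":0},{"dx":0,"dy":0,"dz":-0.08,"ax":0,"ay":0,"az":0},{"dx":0,"dy":0,"dz":-0.08,"ax":0,"ay":0,"az":0}]' ; python3 go.py 661.8 41.6 80 -7
python3 - <<'E'
from plant import manip
from h import *
f=manip.grab_frame("side");crop(f["image"],220,380,90,210,5,"pics/s2.png")
E
```

```text
time: 2.9
tool_pos: [0.4142, 0.2531, 0.087]
tool_rot: [0.002, 0.633, 0.774, 0.004]
contact_force: [0.4, 0.1, 0.2]
gripper_width: 0.163
t 2.9 pos [414.2 253.1  87. ] w 0.163 F [0.4 0.1 0.2] | dx dy dz [-0.2565  0.2006  0.0085] a [ 0.0095 -0.0035  0.3223] j6 -1.38
```

View pics/s2.png

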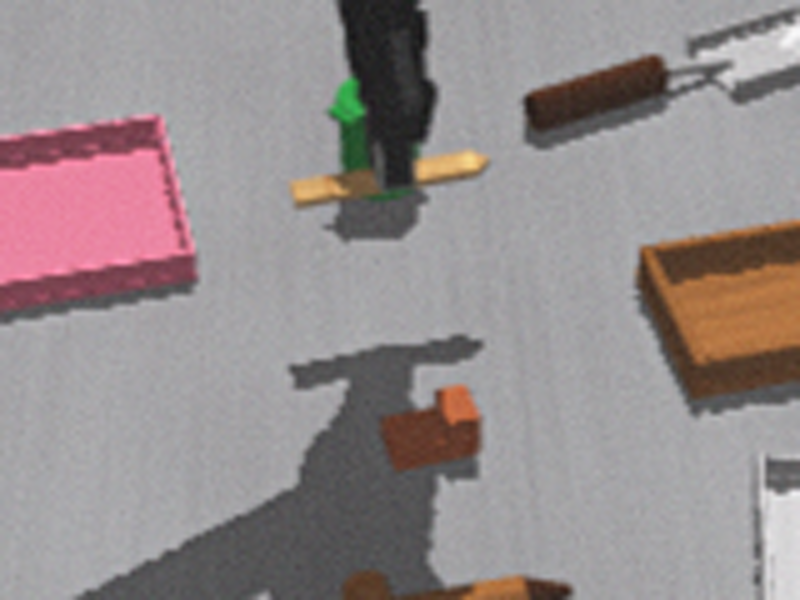

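```bash
python3 -m handwheel '[{"dx":-0.256,"dy":0.2,"dz":0.01,"ax":0.01,"ay":-0.003,"az":0.322},{"dx":-0.256,"dy":0.2,"dz":0.01,"ax":0.01,"ay":-0.003,"az":0.322},{"dx":-0.256,"dy":0.2,"dz":0.01,"ax":0.01,"ay":-0.003,"az":0.322},{"dx":-0.256,"dy":0.2,"dz":0.01,"ax":0.01,"ay":-0.003,"az":0.322},{"dx":-0.256,"dy":0.2,"dz":0.01,"ax":0.01,"ay":-0.003,"az":0.322}]' >/dev/null;  python3 -m handwheel '[{"dx":0,"dy":0,"dz":0,"ax":0,"ay":0,"az":0},{"dx":0,"dy":0,"dz":0,"ax":0,"ay":0,"az":0}]'>/dev/null;python3 go.py 661.8 41.6 50 -7
```

```text
t 3.83 pos [646.6  48.8  70.2] w 0.159 F [ 0.3  0.8 -0.3] | dx dy dz [-0.0052  0.0162  0.02  ] a [-0.0132  0.0045 -0.0001] j6 -1.49
```

```bash
python3 -m handwheel '[{"dx":-0.005,"dy":0.016,"dz":0.02,"ax":-0.013,"ay":0.004,"az":0},{"dx":-0.005,"dy":0.016,"dz":0.02,"ax":-0.013,"ay":0.004,"az":0},{"dx":-0.005,"dy":0.016,"dz":0.02,"ax":-0.013,"ay":0.004,"az":0}]' >/dev/null; python3 go.py 661.8 41.6 8 -7
python3 - <<'E'
from plant import manip
from h import *
f=manip.grab_frame("top");crop(f["image"],260,380,60,160,6,"pics/s3.png")
f=manip.grab_frame("side");crop(f["image"],340,460,150,250,6,"pics/s4.png")
E
```

```text
t 4.2 pos [662.1  42.8  52.2] w 0.159 F [-0.1  0.4  1. ] | dx dy dz [-0.0012 -0.0003  0.0442] a [0.0025 0.0005 0.0016] j6 -1.5
```

View pics/s3.png

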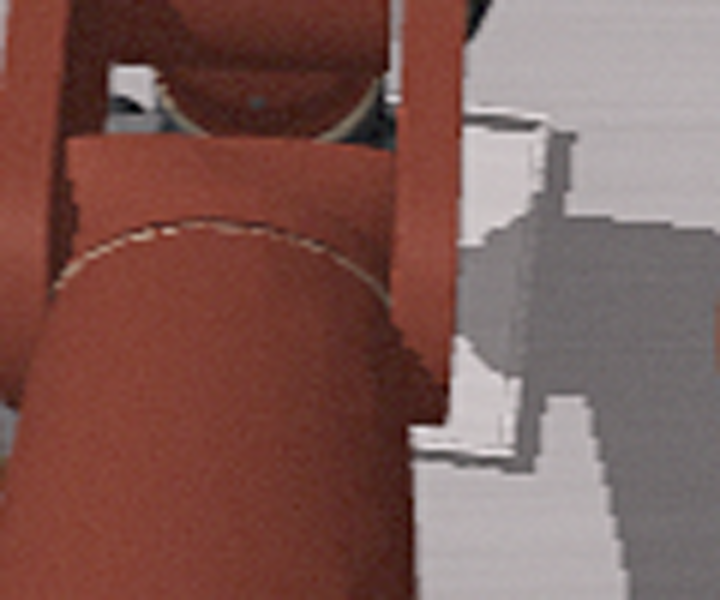

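View pics/s4.png

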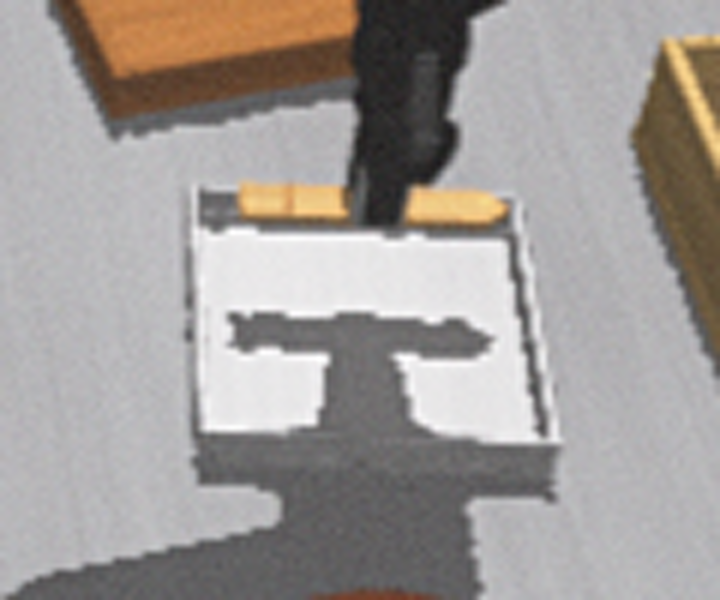

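```bash
cat > mk.py <<'E'
from plant import manip
from h import *
import sys
x0,x1,y0,y1,z0,z1=[float(a)/1000 for a in sys.argv[2:8]]; st=int(sys.argv[8]) if len(sys.argv)>8 else 50
f=manip.grab_frame(sys.argv[1]);W=cloud(f);im=f["image"].astype(int);s=im.max(-1)-im.min(-1)
m=(W[...,0]>x0)&(W[...,0]<x1)&(W[...,1]>y0)&(W[...,1]<y1)&(W[...,2]>z0)&(W[...,2]<z1)&(s>st)
p=W[m];r=cv2.minAreaRect(np.float32(p[:,:2]*1000))
print(len(p),"rect",np.round(r[0],1),np.round(r[1],1),round(r[2],1),"z",(np.percentile(p[:,2],[2,25,50,75,98])*1000).round(1))
E
python3 mk.py side 560 760 -20 80 35 75
```

```text
196 rect [662.2  38.2] [ 22.7 107.8] 81.9 z [51.2 53.7 54.7 55.7 59.2]
```

```bash
python3 -m handwheel '[{"dx":-0.001,"dy":0,"dz":0.03,"ax":0,"ay":0,"az":0},{"dx":-0.001,"dy":0,"dz":0.043,"ax":0,"ay":0,"az":0},{"dx":-0.001,"dy":0,"dz":0.043,"ax":0,"ay":0,"az":0}]' >/dev/null; python3 go.py 661.8 41.6 8 -7
```

```text
t 4.72 pos [663.   40.9   8.9] w 0.166 F [ 0.4 -0.3  0. ] | dx dy dz [ 0.0006 -0.0013  0.0009] a [0.0029 0.0006 0.0006] j6 -1.5
```

```bash
python3 -m handwheel '[{"dx":0,"dy":0,"dz":0.001,"ax":0,"ay":0,"az":0},{"dx":0,"dy":0,"dz":0.001,"ax":0,"ay":0,"az":0}]' >/dev/null; python3 -m handwheel '[{"dx":0,"dy":0,"dz":0,"ax":0,"ay":0,"az":0},{"dx":0,"dy":0,"dz":0,"ax":0,"ay":0,"az":0},{"dx":0,"dy":0,"dz":0,"ax":0,"ay":0,"az":0},{"dx":0,"dy":0,"dz":-0.03,"ax":0,"ay":0,"az":0},{"dx":0,"dy":0,"dz":-0.09,"ax":0,"ay":0,"az":0}]' 150;  python3 go.py 428.2 -128.8 80 16
```

```text
time: 5.6
tool_pos: [0.6601, 0.0408, 0.0952]
tool_rot: [-0.001, 0.749, 0.663, -0.002]
contact_force: [0.4, -0.2, 0.3]
gripper_width: 0.413
t 5.6 pos [660.1  40.8  95.2] w 0.413 F [ 0.4 -0.2  0.3] | dx dy dz [-0.1966 -0.2095  0.0163] a [-4.300e-03  3.000e-04 -4.012e-01] j6 -1.5
```

```bash
python3 -m handwheel '[{"dx":-0.197,"dy":-0.21,"dz":0.016,"ax":-0.004,"ay":0,"az":-0.401},{"dx":-0.197,"dy":-0.21,"dz":0.016,"ax":-0.004,"ay":0,"az":-0.401},{"dx":-0.197,"dy":-0.21,"dz":0.016,"ax":-0.004,"ay":0,"az":-0.401},{"dx":-0.197,"dy":-0.21,"dz":0.016,"ax":-0.004,"ay":0,"az":-0.401},{"dx":-0.197,"dy":-0.21,"dz":0.016,"ax":-0.004,"ay":0,"az":-0.401}]' 135 >/dev/null;  python3 -m handwheel '[{"dx":0,"dy":0,"dz":0,"ax":0,"ay":0,"az":0},{"dx":0,"dy":0,"dz":0,"ax":0,"ay":0,"az":0}]'>/dev/null;python3 go.py 428.2 -127.8 50 16
python3 - <<'E'
from plant import manip
from h import *
f=manip.grab_frame("top");crop(f["image"],260,400,60,240,4,"pics/s5.png")
E
python3 mk.py top 585 730 -60 90 3 15 40; python3 mk.py side 585 730 -60 90 3 15 40
```

```text
t 6.47 pos [ 431.2 -129.3   82.1] w 0.47 F [-0.1 -0.1 -0.2] | dx dy dz [ 0.0024 -0.0028  0.032 ] a [ 0.0082  0.0033 -0.0003] j6 -2.31
323 rect [661.2  39.9] [ 18.7 107.8] 82.8 z [ 4.4  8.2  9.6 10.8 13.7]
257 rect [662.9  40.6] [ 25.9 108.6] 85.2 z [ 4.9  8.2  9.4 10.3 12.4]
```

View pics/s5.png

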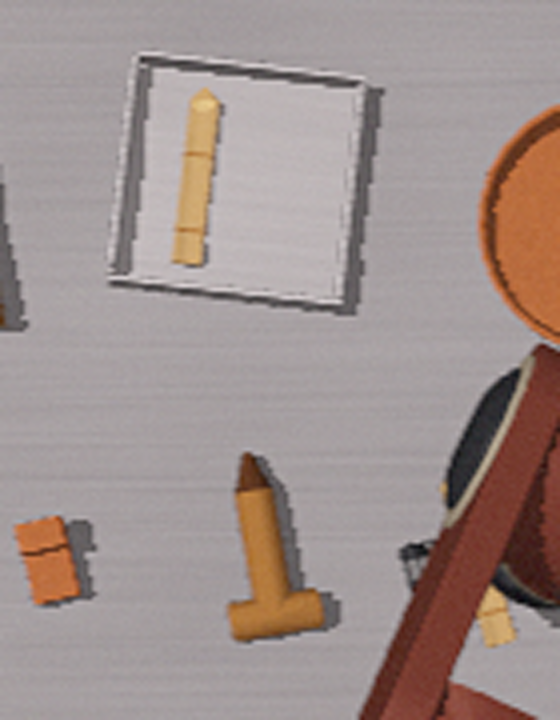

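```bash
python3 -m handwheel '[{"dx":0.002,"dy":-0.003,"dz":0.05,"ax":0.008,"ay":0.003,"az":0},{"dx":0.002,"dy":-0.003,"dz":0.079,"ax":0.008,"ay":0.003,"az":0},{"dx":0.002,"dy":-0.003,"dz":0.079,"ax":0.008,"ay":0.003,"az":0},{"dx":0.002,"dy":-0.003,"dz":0.079,"ax":0.008,"ay":0.003,"az":0}]' ; python3 go.py 428.2 -127.8 2.5 16
```

```text
time: 7.12
tool_pos: [0.4284, -0.128, 0.0029]
tool_rot: [-0.0, 0.601, 0.799, -0.0]
contact_force: [0.5, -0.2, 0.3]
gripper_width: 0.469
t 7.12 pos [ 428.4 -128.     2.9] w 0.469 F [ 0.5 -0.2  0.3] | dx dy dz [ 0.0002 -0.0001  0.0004] a [-0.0009 -0.0002  0.001 ] j6 -2.31
```

```bash
python3 -m handwheel '[{"dx":0,"dy":0,"dz":0,"ax":0,"ay":0,"az":0},{"dx":0,"dy":0,"dz":0,"ax":0,"ay":0,"az":0},{"dx":0,"dy":0,"dz":0,"ax":0,"ay":0,"az":0},{"dx":0,"dy":0,"dz":0,"ax":0,"ay":0,"az":0},{"dx":0,"dy":0,"dz":0,"ax":0,"ay":0,"az":0}]' 255; python3 -m handwheel '[{"dx":0,"dy":0,"dz":0,"ax":0,"ay":0,"az":0},{"dx":0,"dy":0,"dz":-0.03,"ax":0,"ay":0,"az":0},{"dx":0,"dy":0,"dz":-0.08,"ax":0,"ay":0,"az":0},{"dx":0,"dy":0,"dz":-0.08,"ax":0,"ay":0,"az":0}]' ; python3 go.py 654.5 -12 80 -7; python3 mk.py side 360 500 -200 -60 70 110
```

```text
time: 7.75
tool_pos: [0.4285, -0.1284, 0.0036]
tool_rot: [0.0, 0.602, 0.799, 0.0]
contact_force: [-0.7, 1.7, 6.4]
gripper_width: 0.165
time: 8.25
tool_pos: [0.4309, -0.1298, 0.087]
tool_rot: [0.004, 0.602, 0.799, 0.001]
contact_force: [0.0, -1.0, 0.4]
gripper_width: 0.164
t 8.25 pos [ 430.9 -129.8   87. ] w 0.164 F [ 0.  -1.   0.4] | dx dy dz [0.0517 0.2474 0.0082] a [0.0072 0.0049 0.4014] j6 -2.31
227 rect [ 432.1 -133.8] [107.8  24. ] 17.1 z [86.7 88.2 89.1 89.7 91.7]
```

```bash
python3 -m handwheel '[{"dx":0.052,"dy":0.247,"dz":0,"ax":0,"ay":0,"az":0.4},{"dx":0.052,"dy":0.247,"dz":0,"ax":0,"ay":0,"az":0.4},{"dx":0.052,"dy":0.247,"dz":0,"ax":0,"ay":0,"az":0.4},{"dx":0.052,"dy":0.247,"dz":0,"ax":0,"ay":0,"az":0.4},{"dx":0.052,"dy":0.247,"dz":0,"ax":0,"ay":0,"az":0.4}]'  >/dev/null;  python3 -m handwheel '[{"dx":0,"dy":0,"dz":0,"ax":0,"ay":0,"az":0},{"dx":0,"dy":0,"dz":0,"ax":0,"ay":0,"az":0}]'>/dev/null;python3 go.py 654.5 -12 50 -7; python3 mk.py side 560 760 -80 30 60 110
```

```text
t 9.18 pos [649.4 -10.8  81.4] w 0.162 F [-0.3  0.3  0.1] | dx dy dz [-0.0006  0.0053  0.0313] a [-0.003   0.0003  0.0005] j6 -1.58
246 rect [649.  -18.7] [ 30.6 106.6] 84.3 z [78.8 82.5 83.3 84.3 86.3]
```

```bash
python3 -m handwheel '[{"dx":-0.001,"dy":0.005,"dz":0.05,"ax":0,"ay":0,"az":0},{"dx":-0.001,"dy":0.005,"dz":0.072,"ax":0,"ay":0,"az":0},{"dx":-0.001,"dy":0.005,"dz":0.072,"ax":0,"ay":0,"az":0},{"dx":-0.001,"dy":0.005,"dz":0.072,"ax":0,"ay":0,"az":0}]'  >/dev/null; python3 go.py 654.5 -12 8 -7; python3 mk.py side 560 760 -80 20 5 25
```

```text
t 9.72 pos [656.4 -12.   11.8] w 0.164 F [0.  1.1 0. ] | dx dy dz [-0.0002 -0.0019  0.0038] a [0.0009 0.0001 0.0011] j6 -1.58
175 rect [656.1 -15.4] [ 19.1 106.3] 83.1 z [19.3 21.5 22.5 23.5 24.5]
```

```bash
python3 go.py 654.5 -12 8 -7; python3 mk.py side 560 760 -80 20 5 35
python3 - <<'E'
from plant import manip
from h import *
f=manip.grab_frame("side");crop(f["image"],340,460,150,250,6,"pics/s6.png")
E
```

```text
t 9.78 pos [656.9 -12.   12.2] w 0.166 F [ 0.4 -0.2 -0.5] | dx dy dz [-0.0003 -0.0024  0.0042] a [0.0019 0.0001 0.0013] j6 -1.58
182 rect [656.6 -16.7] [ 22.5 107.2] 81.2 z [19.1 21.9 22.9 23.8 26.2]
```

View pics/s6.png

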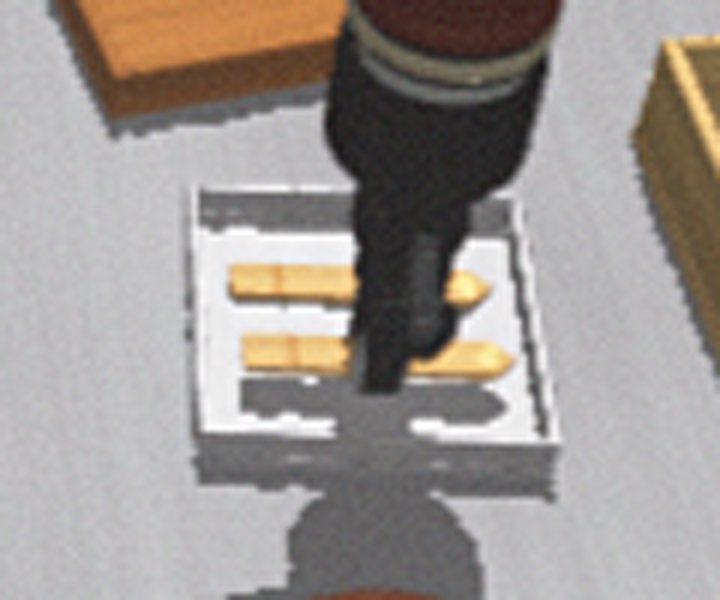

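```bash
python3 -m handwheel '[{"dx":0,"dy":-0.002,"dz":0.004,"ax":0,"ay":0,"az":0},{"dx":0,"dy":-0.002,"dz":0.004,"ax":0,"ay":0,"az":0}]'  ; python3 go.py 654.5 -12 8 -7; python3 mk.py side 560 760 -80 12 5 35
```

```text
time: 10.12
tool_pos: [0.6533, -0.0114, 0.0061]
tool_rot: [-0.001, 0.748, 0.663, -0.001]
contact_force: [0.1, 0.1, -0.7]
gripper_width: 0.164
t 10.12 pos [653.3 -11.4   6.1] w 0.164 F [ 0.1  0.1 -0.7] | dx dy dz [-0.0004  0.0012 -0.0019] a [-0.0016  0.0002  0.0015] j6 -1.58
192 rect [654.3 -15. ] [ 22.9 106.6] 81.5 z [13.1 15.7 16.8 17.8 19.8]
```

```bash
python3 -m handwheel '[{"dx":0,"dy":0,"dz":0,"ax":0,"ay":0,"az":0},{"dx":0,"dy":0,"dz":0,"ax":0,"ay":0,"az":0},{"dx":0,"dy":0,"dz":0,"ax":0,"ay":0,"az":0},{"dx":0,"dy":0,"dz":0,"ax":0,"ay":0,"az":0},{"dx":0,"dy":0,"dz":0,"ax":0,"ay":0,"az":0}]'  ; python3 go.py 654.5 -12 8 -7; python3 mk.py side 560 760 -80 12 5 35;python3 mk.py side 560 760 13 80 5 35
python3 - <<'E'
from plant import manip
from h import *
f=manip.grab_frame("side");crop(f["image"],340,460,150,250,6,"pics/s7.png")
E
```

```text
time: 10.8
tool_pos: [0.6537, -0.0115, 0.0063]
tool_rot: [-0.0, 0.748, 0.663, -0.0]
contact_force: [0.1, 0.2, -0.3]
gripper_width: 0.165
t 10.8 pos [653.7 -11.5   6.3] w 0.165 F [ 0.1  0.2 -0.3] | dx dy dz [-0.0004  0.0008 -0.0017] a [-0.001   0.0001  0.0014] j6 -1.58
196 rect [655. -12.] [ 33.1 106.8] 78.7 z [12.3 15.9 17.1 18.3 20.4]
154 rect [662.9  37.6] [ 21.1 108.5] 82.3 z [ 5.7  8.2  9.2 10.6 12.4]
```

View pics/s7.png

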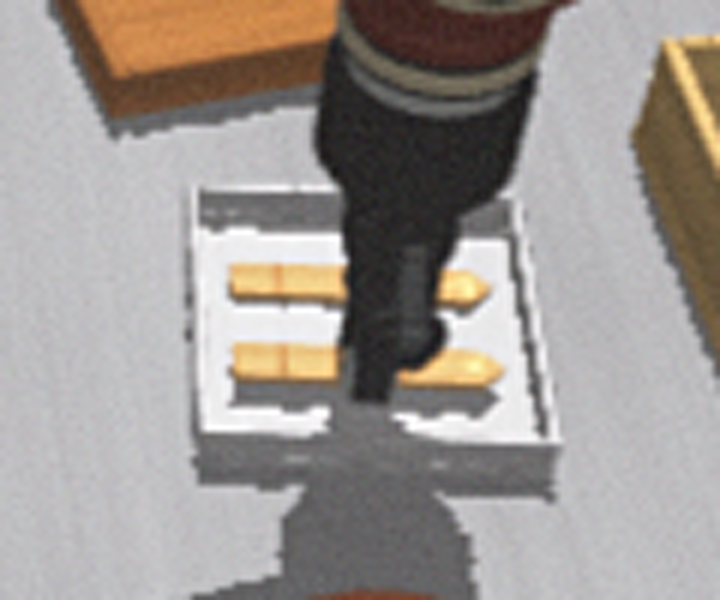

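```bash
python3 -m handwheel '[{"dx":0,"dy":0,"dz":0.001,"ax":0,"ay":0,"az":0},{"dx":0,"dy":0,"dz":0.001,"ax":0,"ay":0,"az":0}]'  >/dev/null;  python3 -m handwheel '[{"dx":0,"dy":0,"dz":0,"ax":0,"ay":0,"az":0},{"dx":0,"dy":0,"dz":0,"ax":0,"ay":0,"az":0},{"dx":0,"dy":0,"dz":0,"ax":0,"ay":0,"az":0}]' 150; python3 mk.py side 560 760 -80 12 5 35;python3 -m handwheel '[{"dx":0,"dy":0,"dz":-0.03,"ax":0,"ay":0,"az":0},{"dx":0,"dy":0,"dz":-0.09,"ax":0,"ay":0,"az":0},{"dx":0,"dy":0,"dz":-0.09,"ax":0,"ay":0,"az":0}]'
python3 - <<'E'
from plant import manip
from h import *
f=manip.grab_frame("side");crop(f["image"],340,460,150,250,6,"pics/s8.png")
E
python3 go.py 432 130 90 12.5
```

```text
time: 11.58
tool_pos: [0.6538, -0.0115, 0.0054]
tool_rot: [-0.0, 0.748, 0.663, -0.0]
contact_force: [-0.5, 0.0, 0.4]
gripper_width: 0.408
181 rect [653.5 -13. ] [ 22.1 106.5] 83.6 z [ 5.7  8.7  9.7 10.8 12.6]
time: 12.0
tool_pos: [0.6583, -0.0121, 0.1026]
tool_rot: [0.004, 0.748, 0.663, 0.004]
contact_force: [0.4, -1.0, 0.7]
gripper_width: 0.409
t 12.05 pos [656.3 -11.8  99.2] w 0.413 F [-1.   0.  -0.2] | dx dy dz [ 0.1138 -0.2398  0.0078] a [ 0.0059  0.0012 -0.3389] j6 -1.58
```

View pics/s8.png

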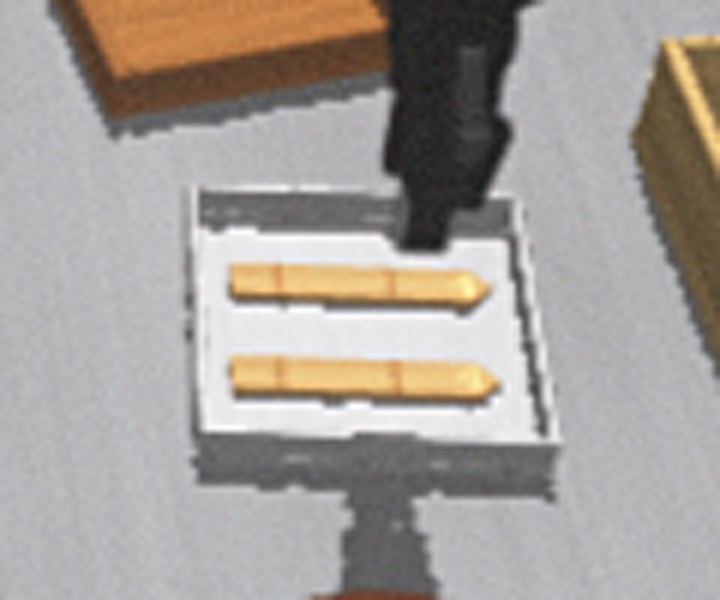

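Both markers lie flat in the tray. Next is foot 1.

```bash
python3 -m handwheel '[{"dx":0.114,"dy":-0.24,"dz":0.008,"ax":0.005,"ay":0,"az":-0.339},{"dx":0.114,"dy":-0.24,"dz":0.008,"ax":0.005,"ay":0,"az":-0.339},{"dx":0.114,"dy":-0.24,"dz":0.008,"ax":0.005,"ay":0,"az":-0.339},{"dx":0.114,"dy":-0.24,"dz":0.008,"ax":0.005,"ay":0,"az":-0.339},{"dx":0.114,"dy":-0.24,"dz":0.008,"ax":0.005,"ay":0,"az":-0.339}]' 85 >/dev/null;  python3 -m handwheel '[{"dx":0,"dy":0,"dz":0,"ax":0,"ay":0,"az":0},{"dx":0,"dy":0,"dz":0,"ax":0,"ay":0,"az":0}]'>/dev/null;python3 go.py 432 130 50 12.5
```

```text
t 12.93 pos [430.6 130.1  87.8] w 0.665 F [-0.2  0.7  0.5] | dx dy dz [-0.0004  0.0016  0.0378] a [-0.0051 -0.0007 -0.0007] j6 -1.66
```

```bash
python3 -m handwheel '[{"dx":0,"dy":0.002,"dz":0.05,"ax":-0.005,"ay":0,"az":0},{"dx":0,"dy":0.002,"dz":0.084,"ax":-0.005,"ay":0,"az":0},{"dx":0,"dy":0.002,"dz":0.084,"ax":-0.005,"ay":0,"az":0},{"dx":0,"dy":0.002,"dz":0.084,"ax":-0.005,"ay":0,"az":0}]' ; python3 go.py 432 130 4 12.5; python3 -m handwheel '[{"dx":0,"dy":0,"dz":0,"ax":0,"ay":0,"az":0},{"dx":0,"dy":0,"dz":0,"ax":0,"ay":0,"az":0},{"dx":0,"dy":0,"dz":0,"ax":0,"ay":0,"az":0},{"dx":0,"dy":0,"dz":0,"ax":0,"ay":0,"az":0},{"dx":0,"dy":0,"dz":0,"ax":0,"ay":0,"az":0}]' 255
```

```text
time: 13.42
tool_pos: [0.4325, 0.1307, 0.0048]
tool_rot: [-0.0, 0.626, 0.78, 0.001]
contact_force: [-0.5, 0.2, 0.1]
gripper_width: 0.663
t 13.43 pos [432.5 130.7   4.8] w 0.663 F [-0.5  0.2  0.1] | dx dy dz [-0.0005 -0.0007  0.0008] a [ 0.001  -0.0008 -0.001 ] j6 -1.66
time: 14.05
tool_pos: [0.4326, 0.1312, 0.0055]
tool_rot: [0.001, 0.626, 0.78, 0.001]
contact_force: [-0.6, -0.1, 6.8]
gripper_width: 0.312
```

```bash
python3 -m handwheel '[{"dx":0,"dy":0,"dz":-0.03,"ax":0,"ay":0,"az":0},{"dx":0,"dy":0,"dz":-0.09,"ax":0,"ay":0,"az":0},{"dx":0,"dy":0,"dz":-0.09,"ax":0,"ay":0,"az":0}]'
python3 - <<'E'
from plant import manip
from h import *
f=manip.grab_frame("side");crop(f["image"],240,380,90,210,5,"pics/s9.png")
E
python3 mk.py side 380 480 80 160 75 150
python3 go.py 661 -207 90 0
```

```text
time: 14.42
tool_pos: [0.435, 0.1315, 0.0995]
tool_rot: [0.003, 0.626, 0.78, 0.004]
contact_force: [0.4, -0.4, -0.3]
gripper_width: 0.313
71 rect [427.3 125.5] [43.  29.6] 15.0 z [ 98.  106.1 107.3 107.8 114.5]
t 14.53 pos [431.2 131.   94.2] w 0.308 F [ 0.  -0.2 -1.2] | dx dy dz [-0.3798  0.1512  0.004 ] a [ 0.0008 -0.001   0.2183] j6 -1.66
```

View pics/s9.png

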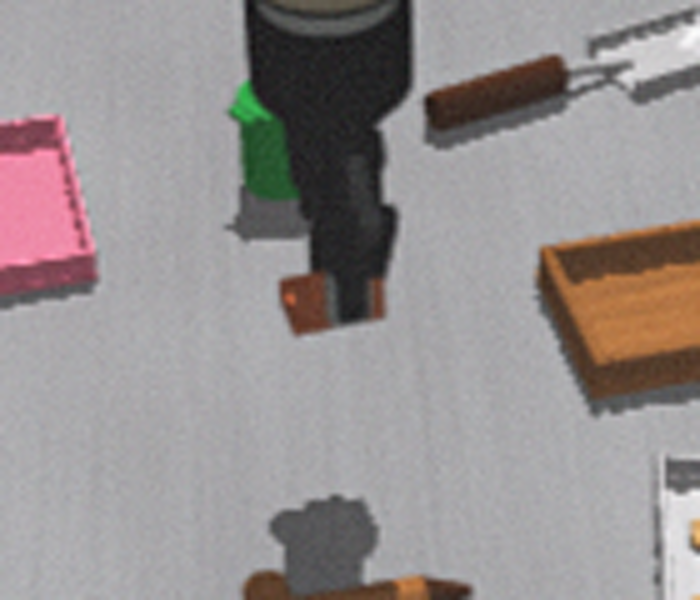

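```bash
python3 -m handwheel '[{"dx":-0.38,"dy":0.151,"dz":-0.01,"ax":0,"ay":0,"az":0.218},{"dx":-0.38,"dy":0.151,"dz":-0.01,"ax":0,"ay":0,"az":0.218},{"dx":-0.38,"dy":0.151,"dz":-0.01,"ax":0,"ay":0,"az":0.218},{"dx":-0.38,"dy":0.151,"dz":-0.01,"ax":0,"ay":0,"az":0.218},{"dx":-0.38,"dy":0.151,"dz":-0.01,"ax":0,"ay":0,"az":0.218}]' >/dev/null;  python3 -m handwheel '[{"dx":0,"dy":0,"dz":0,"ax":0,"ay":0,"az":0},{"dx":0,"dy":0,"dz":0,"ax":0,"ay":0,"az":0}]'>/dev/null;python3 go.py 661 -207 90 0
```

```text
t 15.4 pos [ 604.8 -127.1   98.2] w 0.314 F [-0.3  0.7 -0.1] | dx dy dz [-0.0799  0.0563  0.0077] a [-0.0054 -0.0026 -0.0003] j6 -1.9
```

```bash
python3 -m handwheel '[{"dx":-0.08,"dy":0.056,"dz":0,"ax":-0.003,"ay":0,"az":0},{"dx":-0.08,"dy":0.056,"dz":0,"ax":-0.003,"ay":0,"az":0},{"dx":-0.08,"dy":0.056,"dz":0.03,"ax":-0.003,"ay":0,"az":0},{"dx":-0.08,"dy":0.056,"dz":0.05,"ax":-0.003,"ay":0,"az":0},{"dx":-0.08,"dy":0.056,"dz":0.05,"ax":-0.003,"ay":0,"az":0}]' >/dev/null;  python3 -m handwheel '[{"dx":0,"dy":0,"dz":0,"ax":0,"ay":0,"az":0},{"dx":0,"dy":0,"dz":0,"ax":0,"ay":0,"az":0}]'>/dev/null;python3 go.py 661 -207 12 0
python3 - <<'E'
from plant import manip
from h import *
f=manip.grab_frame("side");crop(f["image"],350,470,230,330,6,"pics/s10.png")
E
```

```text
t 16.27 pos [ 663.1 -207.5   52.3] w 0.316 F [ 0.4  0.6 -0.7] | dx dy dz [ 0.0005 -0.0023  0.0403] a [0.0042 0.0001 0.0007] j6 -1.98
```

View pics/s10.png

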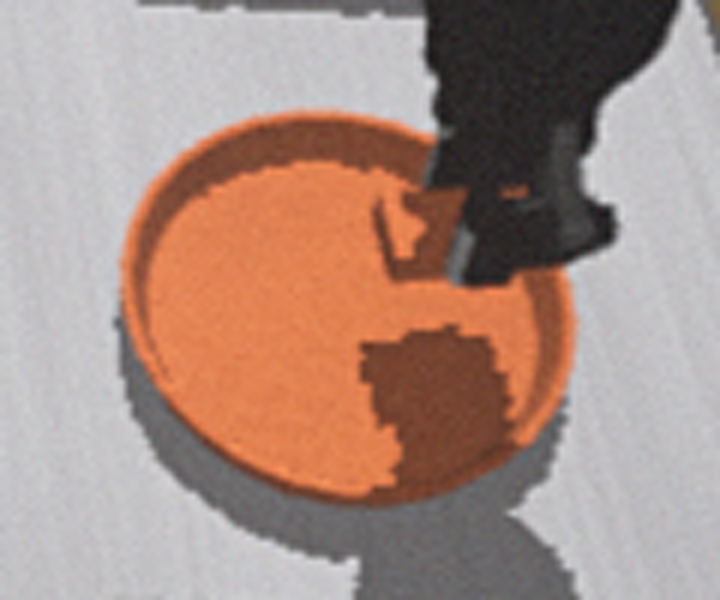

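Foot 1 hangs over the +x half of the saucer, crop (430,235), so I'll lower it.

```bash
python3 -m handwheel '[{"dx":0,"dy":-0.002,"dz":0.025,"ax":0,"ay":0,"az":0},{"dx":0,"dy":-0.002,"dz":0.036,"ax":0,"ay":0,"az":0},{"dx":0,"dy":-0.002,"dz":0.036,"ax":0,"ay":0,"az":0},{"dx":0,"dy":-0.002,"dz":0.036,"ax":0,"ay":0,"az":0}]';python3 go.py 661 -207 12 0; python3 mk.py side 625 720 -240 -180 23 50
```

```text
time: 16.82
tool_pos: [0.661, -0.2078, 0.0156]
tool_rot: [0.001, 0.707, 0.707, 0.001]
contact_force: [0.1, 0.5, -1.1]
gripper_width: 0.314
t 16.82 pos [ 661.  -207.8   15.6] w 0.314 F [ 0.1  0.5 -1.1] | dx dy dz [ 0.0008 -0.0001  0.0036] a [ 0.0033 -0.0003  0.0002] j6 -1.98
137 rect [ 667.7 -214.4] [42.4 72.1] 83.5 z [23.3 25.5 26.6 27.4 29.2]
```

```bash
python3 -m handwheel '[{"dx":0,"dy":0,"dz":0.003,"ax":0,"ay":0,"az":0},{"dx":0,"dy":0,"dz":0.003,"ax":0,"ay":0,"az":0},{"dx":0,"dy":0,"dz":0.004,"ax":0,"ay":0,"az":0},{"dx":0,"dy":0,"dz":0.004,"ax":0,"ay":0,"az":0}]';python3 go.py 661 -207 12 0
```

```text
time: 17.38
tool_pos: [0.6606, -0.2076, 0.0116]
tool_rot: [0.001, 0.707, 0.707, 0.001]
contact_force: [-2.2, 0.5, 5.2]
gripper_width: 0.311
t 17.38 pos [ 660.6 -207.6   11.6] w 0.311 F [-2.2  0.5  5.2] | dx dy dz [ 0.0006  0.0004 -0.0004] a [ 0.0022 -0.0007  0.0003] j6 -1.98
```

```bash
python3 -m handwheel '[{"dx":0,"dy":0,"dz":0,"ax":0,"ay":0,"az":0},{"dx":0,"dy":0,"dz":0,"ax":0,"ay":0,"az":0},{"dx":0,"dy":0,"dz":0,"ax":0,"ay":0,"az":0},{"dx":0,"dy":0,"dz":-0.03,"ax":0,"ay":0,"az":0},{"dx":0,"dy":0,"dz":-0.09,"ax":0,"ay":0,"az":0}]' 120; python3 -m handwheel '[{"dx":0,"dy":0,"dz":-0.02,"ax":0,"ay":0,"az":0},{"dx":0,"dy":0,"dz":-0.02,"ax":0,"ay":0,"az":0}]'
python3 - <<'E'
from plant import manip
from h import *
f=manip.grab_frame("side");crop(f["image"],350,470,230,330,6,"pics/s11.png")
E
python3 go.py 421.5 -384.5 90 -5
```

```text
time: 18.0
tool_pos: [0.6576, -0.2065, 0.0972]
tool_rot: [-0.003, 0.707, 0.707, -0.0]
contact_force: [0.7, -0.3, 0.6]
gripper_width: 0.531
time: 18.25
tool_pos: [0.6615, -0.2081, 0.123]
tool_rot: [0.002, 0.707, 0.707, 0.002]
contact_force: [0.1, 0.7, -0.6]
gripper_width: 0.532
t 18.3 pos [ 660.1 -207.5  120.3] w 0.527 F [ 0.1  0.1 -0.4] | dx dy dz [-0.1769 -0.2387  0.0297] a [ 0.002  -0.0009  0.0875] j6 -1.98
```

View pics/s11.png

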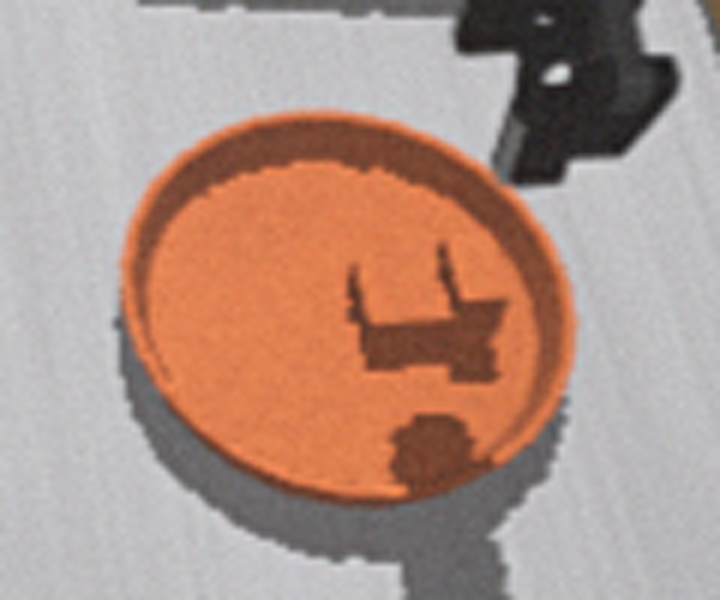

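```bash
python3 -m handwheel '[{"dx":-0.177,"dy":-0.239,"dz":0.02,"ax":0,"ay":0,"az":0.087},{"dx":-0.177,"dy":-0.239,"dz":0.02,"ax":0,"ay":0,"az":0.087},{"dx":-0.177,"dy":-0.239,"dz":0.02,"ax":0,"ay":0,"az":0.087},{"dx":-0.177,"dy":-0.239,"dz":0.02,"ax":0,"ay":0,"az":0.087},{"dx":-0.177,"dy":-0.239,"dz":0.02,"ax":0,"ay":0,"az":0.087}]' 60 >/dev/null;  python3 -m handwheel '[{"dx":0,"dy":0,"dz":0,"ax":0,"ay":0,"az":0},{"dx":0,"dy":0,"dz":0,"ax":0,"ay":0,"az":0}]'>/dev/null;python3 go.py 421.5 -385 50 -5
python3 - <<'E'
from plant import manip
from h import *
f=manip.grab_frame("top");W=cloud(f)
im=f["image"].astype(int);s=im.max(-1)-im.min(-1)
for z0,z1 in((.0145,.0185),(.025,.032)):
    m=(abs(W[...,0]-.417)<.04)&(abs(W[...,1]+.386)<.035)&(W[...,2]>z0)&(W[...,2]<z1)&(s>50)
    r=cv2.minAreaRect(np.float32(W[m][:,:2]*1000));print(m.sum(),np.round(r[0],1),np.round(r[1],1),r[2])
crop(f["image"],420,520,160,260,6,"pics/s12.png")
E
```

```text
t 19.18 pos [ 420.7 -383.5   98. ] w 0.767 F [ 0.2 -0.4  0.1] | dx dy dz [-0.0016  0.001   0.048 ] a [-0.0003 -0.0037  0.0001] j6 -2.36
96 [ 416.1 -383.8] [28.1 45. ] 85.1612777709961
7 [ 433.1 -372.3] [16.5  0.9] 0.6827225685119629
```

View pics/s12.png

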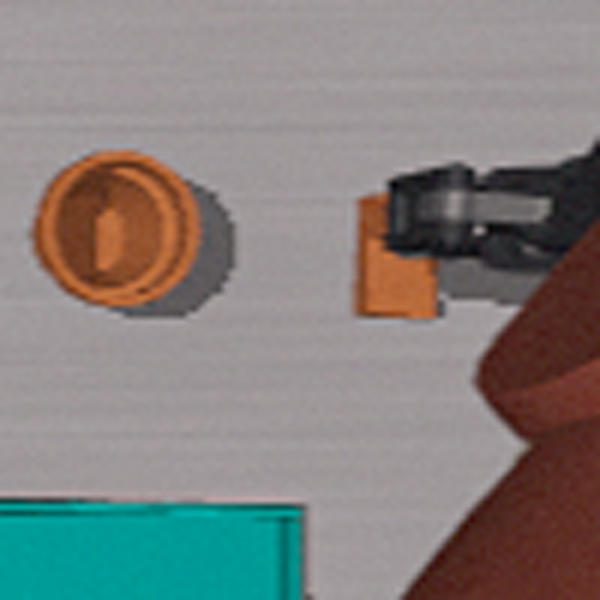

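```bash
python3 -m handwheel '[{"dx":-0.001,"dy":0.001,"dz":0.05,"ax":0,"ay":-0.004,"az":0},{"dx":-0.001,"dy":0.001,"dz":0.094,"ax":0,"ay":-0.004,"az":0},{"dx":-0.001,"dy":0.001,"dz":0.094,"ax":0,"ay":-0.004,"az":0},{"dx":-0.001,"dy":0.001,"dz":0.094,"ax":0,"ay":-0.004,"az":0}]' ; python3 go.py 421.5 -385 4 -5; python3 -m handwheel '[{"dx":0,"dy":0,"dz":0,"ax":0,"ay":0,"az":0},{"dx":0,"dy":0,"dz":0,"ax":0,"ay":0,"az":0},{"dx":0,"dy":0,"dz":0,"ax":0,"ay":0,"az":0},{"dx":0,"dy":0,"dz":0,"ax":0,"ay":0,"az":0},{"dx":0,"dy":0,"dz":0,"ax":0,"ay":0,"az":0}]' 255;python3 -m handwheel '[{"dx":0,"dy":0,"dz":0,"ax":0,"ay":0,"az":0},{"dx":0,"dy":0,"dz":-0.03,"ax":0,"ay":0,"az":0},{"dx":0,"dy":0,"dz":-0.09,"ax":0,"ay":0,"az":0},{"dx":0,"dy":0,"dz":-0.12,"ax":0,"ay":0,"az":0}]'; python3 go.py 600 -207 100 0
python3 - <<'E'
from plant import manip
from h import *
f=manip.grab_frame("side");crop(f["image"],240,400,280,400,5,"pics/s13.png")
E
```

```text
time: 19.73
tool_pos: [0.4237, -0.3858, 0.0073]
tool_rot: [0.003, 0.737, 0.676, -0.0]
contact_force: [-0.1, -0.0, 0.9]
gripper_width: 0.767
t 19.73 pos [ 423.7 -385.8    7.3] w 0.767 F [-0.1 -0.   0.9] | dx dy dz [ 0.0007 -0.0023  0.0033] a [0.0031 0.0042 0.0018] j6 -2.35
time: 20.35
tool_pos: [0.4235, -0.3869, 0.0082]
tool_rot: [0.003, 0.737, 0.676, -0.0]
contact_force: [0.0, 0.8, 6.2]
gripper_width: 0.312
time: 20.85
tool_pos: [0.423, -0.3864, 0.1298]
tool_rot: [0.004, 0.737, 0.676, -0.001]
contact_force: [-0.3, -0.1, -0.8]
gripper_width: 0.312
t 20.85 pos [ 423.  -386.4  129.8] w 0.312 F [-0.3 -0.1 -0.8] | dx dy dz [0.1942 0.1606 0.0294] a [ 0.0049  0.0066 -0.0869] j6 -2.35
```

View pics/s13.png

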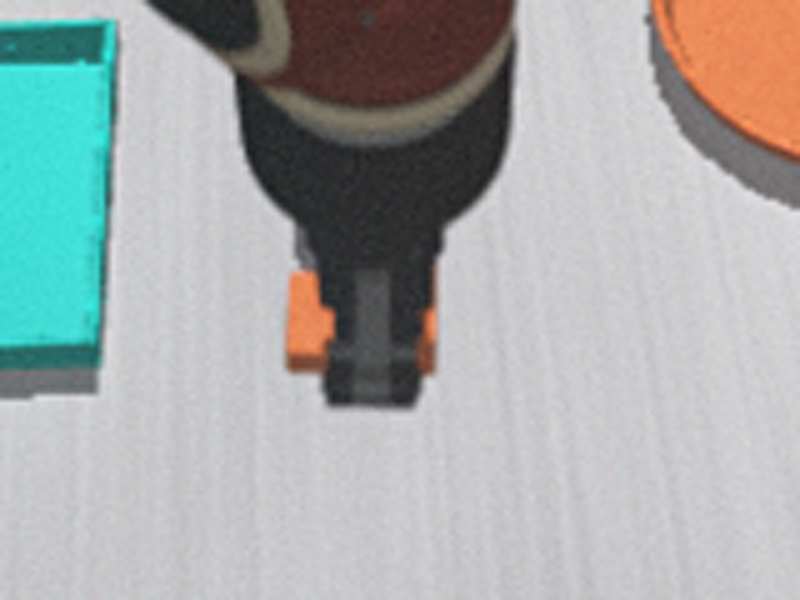

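```bash
python3 -m handwheel '[{"dx":0.195,"dy":0.162,"dz":0.03,"ax":0.004,"ay":0.006,"az":-0.087},{"dx":0.195,"dy":0.162,"dz":0.03,"ax":0.004,"ay":0.006,"az":-0.087},{"dx":0.195,"dy":0.162,"dz":0.03,"ax":0.004,"ay":0.006,"az":-0.087},{"dx":0.195,"dy":0.162,"dz":0.03,"ax":0.004,"ay":0.006,"az":-0.087},{"dx":0.195,"dy":0.162,"dz":0.03,"ax":0.004,"ay":0.006,"az":-0.087}]' >/dev/null;  python3 -m handwheel '[{"dx":0,"dy":0,"dz":0,"ax":0,"ay":0,"az":0},{"dx":0,"dy":0,"dz":0,"ax":0,"ay":0,"az":0}]'>/dev/null;python3 go.py 602 -207 55 0
```

```text
t 21.77 pos [ 599.6 -206.2   95.6] w 0.31 F [ 0.4 -0.5 -0.8] | dx dy dz [-0.001   0.0025  0.0406] a [-0.0027 -0.0029 -0.0014] j6 -2.02
```

```bash
python3 -m handwheel '[{"dx":-0.001,"dy":0.002,"dz":0.041,"ax":-0.003,"ay":-0.003,"az":0},{"dx":-0.001,"dy":0.002,"dz":0.041,"ax":-0.003,"ay":-0.003,"az":0},{"dx":-0.001,"dy":0.002,"dz":0.041,"ax":-0.003,"ay":-0.003,"az":0}]' >/dev/null;  python3 go.py 602 -207 14 0
python3 - <<'E'
from plant import manip
from h import *
f=manip.grab_frame("side");crop(f["image"],350,470,230,330,6,"pics/s14.png")
E
```

```text
t 22.15 pos [ 602.2 -206.9   55.6] w 0.31 F [ 0.9 -0.3 -0.8] | dx dy dz [-0.0001 -0.0003  0.0416] a [ 0.0013  0.0003 -0.001 ] j6 -2.02
```

View pics/s14.png

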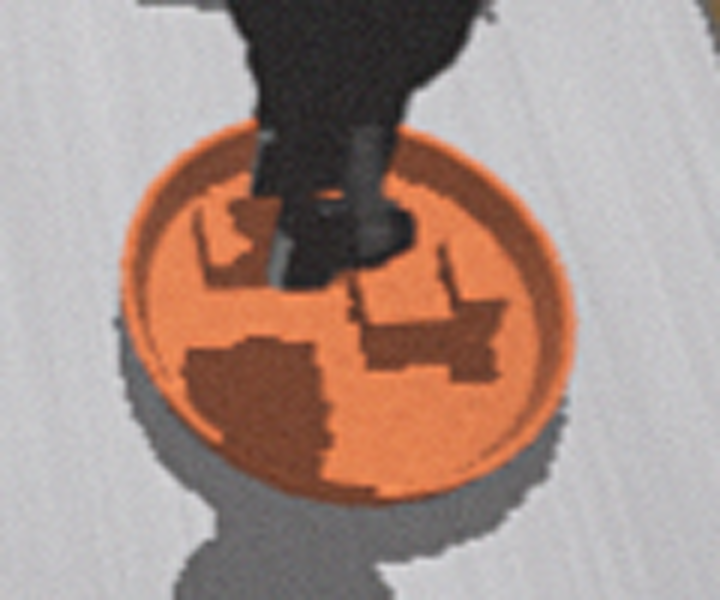

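Run:
```python
from plant import manip
from h import *
f=manip.grab_frame("side");W=cloud(f)*1000
z=W[...,2]
m=(W[...,0]>540)&(W[...,0]<640)&(abs(W[...,1]+209)<35)&(z>50)&(z<75);im=f["image"].astype(int);s=im.max(-1)-im.min(-1)
m&=s>60;p=W[m];print(len(p),p.min(0),p.max(0),np.median(p,0))
m=(W[...,0]>600)&(W[...,0]<690)&(abs(W[...,1]+209)<30)&(z>20)&(z<40)&(s>60);p=W[m];print(len(p),np.percentile(p,[1,99],axis=0))
```

```text
177 [ 573.21530034 -235.28774382   50.49385699] [ 621.78489881 -195.18302113   68.92297246] [ 583.44564501 -213.19555394   64.31084424]
286 [[ 633.36634049 -224.25508663   20.42253167]
 [ 679.78208627 -196.94653427   37.76774805]]
```

```bash
python3 -m handwheel '[{"dx":0,"dy":0,"dz":0.025,"ax":0,"ay":0,"az":0},{"dx":0,"dy":0,"dz":0.039,"ax":0,"ay":0,"az":0},{"dx":0,"dy":0,"dz":0.039,"ax":0,"ay":0,"az":0},{"dx":0,"dy":0,"dz":0.039,"ax":0,"ay":0,"az":0}]';python3 go.py 602 -207 14 0
```

```text
time: 22.75
tool_pos: [0.6028, -0.2062, 0.0165]
tool_rot: [0.001, 0.707, 0.707, 0.0]
contact_force: [-0.2, -1.0, -0.3]
gripper_width: 0.309
t 22.75 pos [ 602.8 -206.2   16.5] w 0.309 F [-0.2 -1.  -0.3] | dx dy dz [-0.0008 -0.0009  0.0025] a [0.0016 0.0004 0.0002] j6 -2.02
```

```bash
python3 -m handwheel '[{"dx":0,"dy":0,"dz":0.002,"ax":0,"ay":0,"az":0},{"dx":0,"dy":0,"dz":0.002,"ax":0,"ay":0,"az":0},{"dx":0,"dy":0,"dz":0.003,"ax":0,"ay":0,"az":0},{"dx":0,"dy":0,"dz":0.003,"ax":0,"ay":0,"az":0}]';python3 go.py 602 -207 14 0
```

```text
time: 23.25
tool_pos: [0.6029, -0.2062, 0.0143]
tool_rot: [0.001, 0.707, 0.707, 0.0]
contact_force: [-2.9, 0.8, 6.4]
gripper_width: 0.313
t 23.25 pos [ 602.9 -206.2   14.3] w 0.313 F [-2.9  0.8  6.4] | dx dy dz [-0.0008 -0.0009  0.0003] a [0.0012 0.0003 0.0003] j6 -2.02
```

```bash
python3 -m handwheel '[{"dx":0,"dy":0,"dz":0,"ax":0,"ay":0,"az":0},{"dx":0,"dy":0,"dz":0,"ax":0,"ay":0,"az":0},{"dx":0,"dy":0,"dz":0,"ax":0,"ay":0,"az":0},{"dx":0,"dy":0,"dz":-0.03,"ax":0,"ay":0,"az":0},{"dx":0,"dy":0,"dz":-0.09,"ax":0,"ay":0,"az":0}]' 120; python3 -m handwheel '[{"dx":0,"dy":0,"dz":-0.04,"ax":0,"ay":0,"az":0},{"dx":0,"dy":0,"dz":-0.04,"ax":0,"ay":0,"az":0}]'
python3 - <<'E'
from plant import manip
from h import *
f=manip.grab_frame("side");crop(f["image"],350,470,230,330,6,"pics/s15.png")
f=manip.grab_frame("top");crop(f["image"],290,360,160,230,8,"pics/s16.png")
W=cloud(f)*1000;im=f["image"].astype(int);s=im.max(-1)-im.min(-1)
m=(abs(W[...,0]-430)<90)&(abs(W[...,1])<50)&(W[...,2]>5)&(s>50)
p=W[m][:,:2]; a=np.radians(10); 
r=cv2.minAreaRect(np.float32(p));print(np.round(r,1) if 0 else r)
# shaft only: high points
m2=m&(W[...,2]>22)
for lo,hi in((435,450),(450,468)):
    q=W[m2&(W[...,0]>lo)&(W[...,0]<hi)];print(q.mean(0))
cb=W[m2&(W[...,0]<405)];print(cb.mean(0),cb.min(0),cb.max(0)); print(W[m][:,0].max())
E
python3 go.py 435 1 100 10
```

```text
time: 23.88
tool_pos: [0.5997, -0.2048, 0.0996]
tool_rot: [-0.004, 0.707, 0.707, -0.001]
contact_force: [0.5, -0.2, 0.2]
gripper_width: 0.53
time: 24.12
tool_pos: [0.6051, -0.2072, 0.1482]
tool_rot: [0.005, 0.707, 0.707, 0.002]
contact_force: [0.7, -0.1, -0.1]
gripper_width: 0.528
((406.41705322265625, -3.63037109375), (159.9723663330078, 62.91905212402344), 30.297536849975586)
[443.41219767   2.74423321  24.26614064]
[458.5011076    6.64622388  24.32184043]
[362.42680462 -35.90976038 477.84647796] [340.13168534 -49.99797146  22.04559755] [403.79702642  21.22933528 581.55703282]
490.5109232495094
t 24.23 pos [ 602.3 -205.9  142.7] w 0.529 F [ 0.1 -0.1 -0.3] | dx dy dz [ 0.207  -0.1672  0.0425] a [ 0.001   0.0002 -0.1743] j6 -2.02
```

View pics/s15.png

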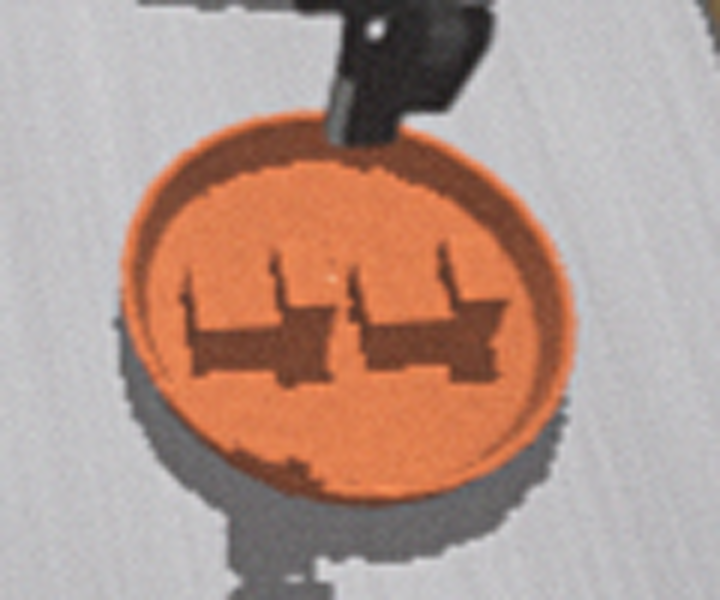

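View pics/s16.png

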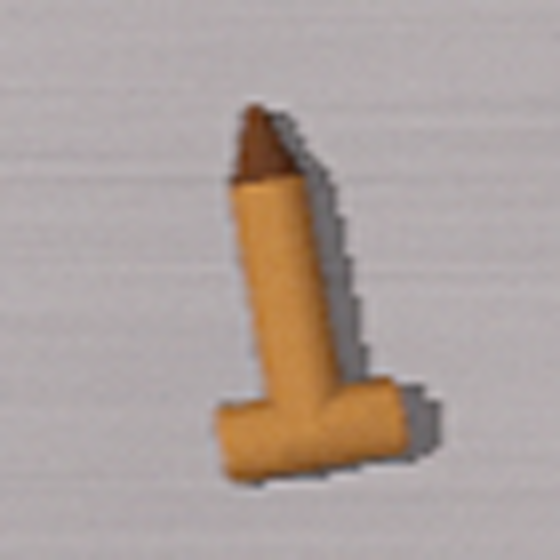

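```bash
python3 -m handwheel '[{"dx":0.207,"dy":-0.167,"dz":0.04,"ax":0,"ay":0,"az":-0.174},{"dx":0.207,"dy":-0.167,"dz":0.04,"ax":0,"ay":0,"az":-0.174},{"dx":0.207,"dy":-0.167,"dz":0.04,"ax":0,"ay":0,"az":-0.174},{"dx":0.207,"dy":-0.167,"dz":0.04,"ax":0,"ay":0,"az":-0.174},{"dx":0.207,"dy":-0.167,"dz":0.04,"ax":0,"ay":0,"az":-0.174}]' 90 >/dev/null;  python3 -m handwheel '[{"dx":0,"dy":0,"dz":0,"ax":0,"ay":0,"az":0},{"dx":0,"dy":0,"dz":0,"ax":0,"ay":0,"az":0}]'>/dev/null;python3 go.py 436 1.5 4 10
```

```text
t 25.1 pos [4.364e+02 1.000e-01 1.030e+02] w 0.644 F [-0.5 -0.7  0.6] | dx dy dz [ 0.0015 -0.0003  0.099 ] a [ 0.0015  0.0008 -0.0011] j6 -1.91
```

```bash
python3 -m handwheel '[{"dx":0.0015,"dy":0,"dz":0.05,"ax":0,"ay":0,"az":0},{"dx":0.0015,"dy":0,"dz":0.098,"ax":0,"ay":0,"az":0},{"dx":0.0015,"dy":0,"dz":0.098,"ax":0,"ay":0,"az":0},{"dx":0.0015,"dy":0,"dz":0.098,"ax":0,"ay":0,"az":0}]' >/dev/null; python3 go.py 436 1.5 4 10; python3 -m handwheel '[{"dx":0,"dy":0,"dz":0,"ax":0,"ay":0,"az":0},{"dx":0,"dy":0,"dz":0,"ax":0,"ay":0,"az":0},{"dx":0,"dy":0,"dz":0,"ax":0,"ay":0,"az":0},{"dx":0,"dy":0,"dz":0,"ax":0,"ay":0,"az":0},{"dx":0,"dy":0,"dz":0,"ax":0,"ay":0,"az":0}]' 255;python3 -m handwheel '[{"dx":0,"dy":0,"dz":0,"ax":0,"ay":0,"az":0},{"dx":0,"dy":0,"dz":-0.03,"ax":0,"ay":0,"az":0},{"dx":0,"dy":0,"dz":-0.09,"ax":0,"ay":0,"az":0},{"dx":0,"dy":0,"dz":-0.09,"ax":0,"ay":0,"az":0}]'; python3 go.py 637 222.5 95 10.8
python3 - <<'E'
from plant import manip
from h import *
f=manip.grab_frame("side");crop(f["image"],240,400,120,240,5,"pics/s17.png")
E
```

```text
t 25.6 pos [437.    1.6   6.3] w 0.646 F [-0.4  0.7  0.1] | dx dy dz [ 0.0001 -0.001   0.0023] a [ 0.0029  0.0009 -0.0014] j6 -1.91
time: 26.22
tool_pos: [0.4372, 0.0021, 0.007]
tool_rot: [0.002, 0.643, 0.766, 0.001]
contact_force: [-0.7, -0.8, 6.0]
gripper_width: 0.25
time: 26.72
tool_pos: [0.4395, 0.0018, 0.101]
tool_rot: [0.006, 0.643, 0.766, 0.004]
contact_force: [-0.1, 0.9, 0.3]
gripper_width: 0.25
t 26.73 pos [439.5   1.8 101. ] w 0.25 F [-0.1  0.9  0.3] | dx dy dz [0.1831 0.2328 0.0082] a [ 0.013   0.0045 -0.014 ] j6 -1.91
```

View pics/s17.png

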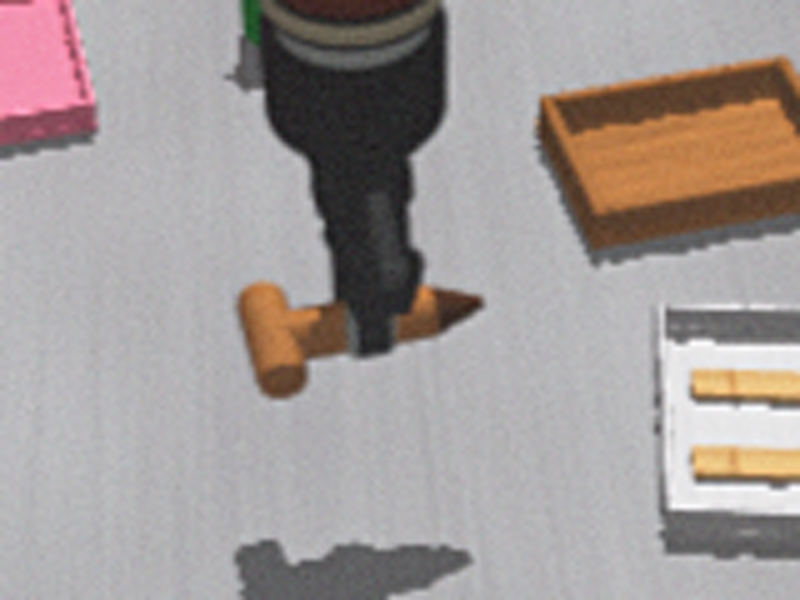

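```bash
python3 -m handwheel '[{"dx":0.183,"dy":0.233,"dz":0,"ax":0.005,"ay":0.002,"az":-0.014},{"dx":0.183,"dy":0.233,"dz":0,"ax":0.005,"ay":0.002,"az":-0.014},{"dx":0.183,"dy":0.233,"dz":0,"ax":0.005,"ay":0.002,"az":-0.014},{"dx":0.183,"dy":0.233,"dz":0,"ax":0.005,"ay":0.002,"az":-0.014},{"dx":0.183,"dy":0.233,"dz":0,"ax":0.005,"ay":0.002,"az":-0.014}]' >/dev/null;  python3 -m handwheel '[{"dx":0,"dy":0,"dz":0,"ax":0,"ay":0,"az":0},{"dx":0,"dy":0,"dz":0,"ax":0,"ay":0,"az":0}]'>/dev/null;python3 go.py 637 222.8 60 10.8
```

```text
t 27.65 pos [631.4 222.6  92.7] w 0.255 F [-0.1 -0.2  0.1] | dx dy dz [-0.0009  0.0058  0.0327] a [-0.0078 -0.0015 -0.    ] j6 -1.53
```

```bash
python3 -m handwheel '[{"dx":-0.001,"dy":0.005,"dz":0.032,"ax":-0.006,"ay":0,"az":0},{"dx":-0.001,"dy":0.005,"dz":0.032,"ax":-0.006,"ay":0,"az":0},{"dx":-0.001,"dy":0.005,"dz":0.032,"ax":-0.006,"ay":0,"az":0},{"dx":-0.001,"dy":0.005,"dz":0.032,"ax":-0.006,"ay":0,"az":0}]' >/dev/null;  python3 go.py 637 222.8 15 10.8
python3 - <<'E'
from plant import manip
from h import *
f=manip.grab_frame("side");crop(f["image"],320,440,90,190,6,"pics/s18.png")
W=cloud(f)*1000;z=W[...,2];im=f["image"].astype(int);s=im.max(-1)-im.min(-1)
m=(abs(W[...,0]-637)<90)&(abs(W[...,1]-220)<60)&(z>50)&(z<85)&(s>40)
p=W[m];r=cv2.minAreaRect(np.float32(p[:,:2]));print(r,np.percentile(z[m],[5,50,95]))
E
```

```text
t 28.15 pos [638.4 222.9  64.4] w 0.254 F [-0.4 -0.3 -1.3] | dx dy dz [ 0.0001 -0.0016  0.0494] a [ 0.004  -0.002  -0.0007] j6 -1.53
((629.77978515625, 223.9400634765625), (102.90294647216797, 55.50198745727539), 22.077152252197266) [65.7794275  78.15251201 82.3126941 ]
```

View pics/s18.png

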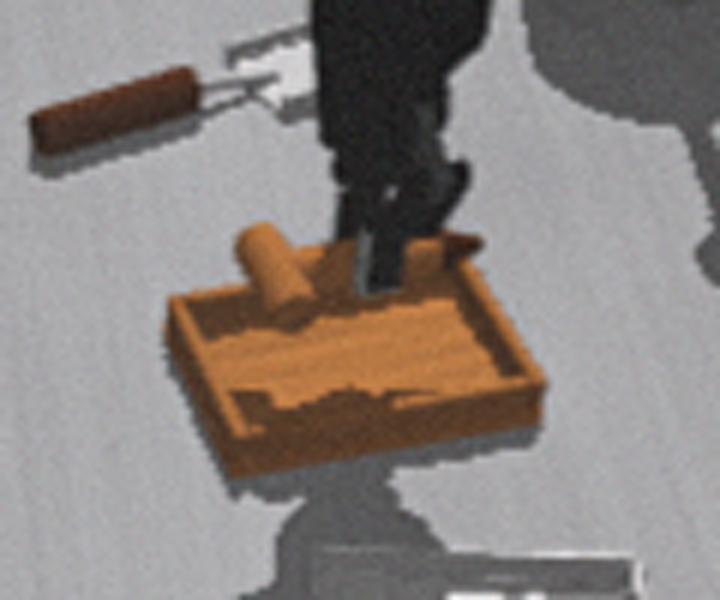

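```bash
python3 -m handwheel '[{"dx":0,"dy":-0.001,"dz":0.025,"ax":0,"ay":0,"az":0},{"dx":0,"dy":-0.001,"dz":0.043,"ax":0,"ay":0,"az":0},{"dx":0,"dy":-0.001,"dz":0.046,"ax":0,"ay":0,"az":0},{"dx":0,"dy":-0.001,"dz":0.046,"ax":0,"ay":0,"az":0}]';python3 go.py 637 222.8 15 10.8
```

```text
time: 28.7
tool_pos: [0.6371, 0.223, 0.0169]
tool_rot: [-0.0, 0.638, 0.77, 0.001]
contact_force: [-0.1, -0.4, 0.2]
gripper_width: 0.254
t 28.7 pos [637.1 223.   16.9] w 0.254 F [-0.1 -0.4  0.2] | dx dy dz [-0.0002 -0.0001  0.0019] a [ 0.0021 -0.0019 -0.0003] j6 -1.53
```

```bash
python3 -m handwheel '[{"dx":0,"dy":0,"dz":0.001,"ax":0,"ay":0,"az":0},{"dx":0,"dy":0,"dz":0.002,"ax":0,"ay":0,"az":0},{"dx":0,"dy":0,"dz":0.002,"ax":0,"ay":0,"az":0},{"dx":0,"dy":0,"dz":0.002,"ax":0,"ay":0,"az":0}]';python3 mk.py side 560 720 170 280 27 45
```

```text
time: 29.2
tool_pos: [0.6372, 0.223, 0.0151]
tool_rot: [0.0, 0.638, 0.77, 0.002]
contact_force: [-0.1, 0.6, 0.6]
gripper_width: 0.253
205 rect [637.2 219.3] [148.2 103.6] 11.4 z [27.  28.  29.6 31.6 34.3]
```

```bash
python3 -m handwheel '[{"dx":0,"dy":0,"dz":0.001,"ax":0,"ay":0,"az":0},{"dx":0,"dy":0,"dz":0.001,"ax":0,"ay":0,"az":0},{"dx":0,"dy":0,"dz":0.001,"ax":0,"ay":0,"az":0}]'; python3 -m handwheel '[{"dx":0,"dy":0,"dz":0,"ax":0,"ay":0,"az":0},{"dx":0,"dy":0,"dz":0,"ax":0,"ay":0,"az":0},{"dx":0,"dy":0,"dz":0,"ax":0,"ay":0,"az":0},{"dx":0,"dy":0,"dz":-0.03,"ax":0,"ay":0,"az":0},{"dx":0,"dy":0,"dz":-0.09,"ax":0,"ay":0,"az":0}]' 115; python3 -m handwheel '[{"dx":0.05,"dy":-0.2,"dz":-0.08,"ax":0,"ay":0,"az":0},{"dx":0.05,"dy":-0.2,"dz":-0.08,"ax":0,"ay":0,"az":0},{"dx":0.05,"dy":-0.2,"dz":-0.08,"ax":0,"ay":0,"az":0},{"dx":0.05,"dy":-0.2,"dz":-0.08,"ax":0,"ay":0,"az":0}]'
python3 - <<'E'
from plant import manip
from h import *
f=manip.grab_frame("side");cv2.imwrite("pics/s19.png",f["image"])
f=manip.grab_frame("top");crop(f["image"],130,530,60,260,2,"pics/s20.png")
E
```

```text
time: 29.62
tool_pos: [0.6372, 0.223, 0.0151]
tool_rot: [-0.0, 0.638, 0.77, 0.001]
contact_force: [-2.3, -0.3, 5.7]
gripper_width: 0.252
time: 30.25
tool_pos: [0.6339, 0.2221, 0.1004]
tool_rot: [-0.003, 0.638, 0.77, -0.002]
contact_force: [0.4, 0.1, 0.5]
gripper_width: 0.546
time: 30.75
tool_pos: [0.4288, 0.2345, 0.1845]
tool_rot: [0.0, 0.637, 0.771, 0.002]
contact_force: [0.1, -0.2, 1.1]
gripper_width: 0.545
```

View pics/s19.png

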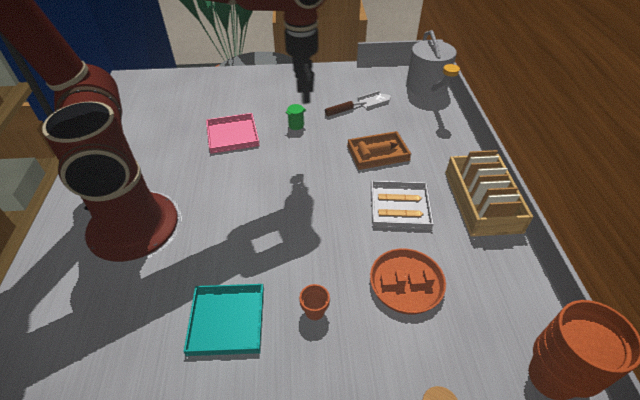

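View pics/s20.png

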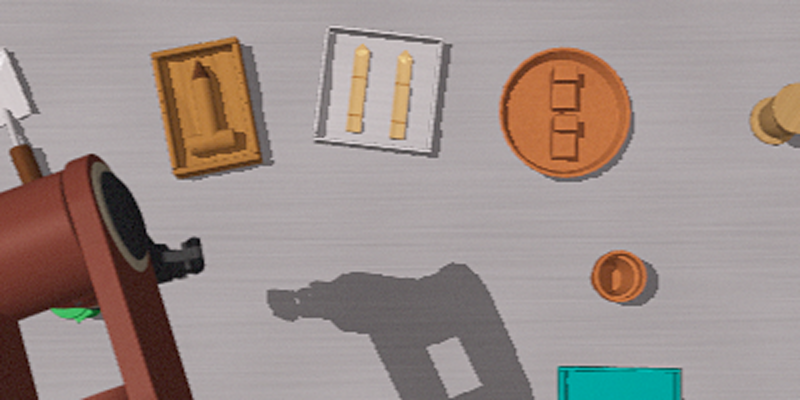

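```bash
python3 -m handwheel '[{"dx":0,"dy":0,"dz":0,"ax":0,"ay":0,"az":0},{"dx":0,"dy":0,"dz":0,"ax":0,"ay":0,"az":0},{"dx":0,"dy":0,"dz":0,"ax":0,"ay":0,"az":0},{"dx":0,"dy":0,"dz":0,"ax":0,"ay":0,"az":0}]'
python3 - <<'E'
from plant import manip
from h import *
f=manip.grab_frame("top");W=cloud(f)*1000;im=f["image"].astype(int);s=im.max(-1)-im.min(-1)
def q(n,c,h,z0,z1,st=40):
    m=(abs(W[...,0]-c[0])<h[0])&(abs(W[...,1]-c[1])<h[1])&(W[...,2]>z0)&(W[...,2]<z1)&(s>st);p=W[m]
    r=cv2.minAreaRect(np.float32(p[:,:2]));print(n,len(p),np.round(r[0],1),np.round(r[1],1),round(r[2],1),np.percentile(p[:,2],[10,50,90]).round(1))
q("m1",(661,42),(65,20),5,15);q("m2",(655,-12),(60,20),5,15)
q("f1lo",(656,-207),(30,25),17,26);q("f1hi",(656,-207),(30,25),30,40);q("f2lo",(597,-207),(29,25),17,26);q("f2hi",(597,-207),(29,25),30,40)
q("dib",(637,222),(60,32),24,45)
q("pot",(428,-268),(40,45),50,70);q("tray",(657,16),(90,90),16,24,-1)
f=manip.grab_frame("side");W=cloud(f)*1000;im=f["image"].astype(int);s=im.max(-1)-im.min(-1)
q("disp",(407,364),(40,40),10,70,80)
S=np.load("pics/sideW.npy")*1000;W=S;im=np.load("pics/side0.npz")["image"].astype(int);s=im.max(-1)-im.min(-1);q("disp0",(407,364),(40,40),10,70,80)
W=np.load("pics/topW.npy")*1000;im=np.load("pics/top0.npz")["image"].astype(int);s=im.max(-1)-im.min(-1);q("pot0",(428,-268),(40,45),50,70)
E
```

```text
time: 31.35
tool_pos: [0.4311, 0.2341, 0.183]
tool_rot: [-0.0, 0.638, 0.77, 0.001]
contact_force: [-0.3, 0.5, 0.3]
gripper_width: 0.548
m1 321 [661.5  39.7] [ 19.1 108.5] 83.1 [ 7.3  9.7 12. ]
m2 315 [653.6 -12.9] [ 19.2 110. ] 83.2 [ 7.   9.8 11.8]
f1lo 162 [ 654.7 -206.9] [48.4 28.6] 1.1 [19.1 22.2 24.7]
f1hi 96 [ 669.8 -207.7] [17.9 29.8] 2.7 [32.3 34.4 36.7]
f2lo 160 [ 595.9 -204.7] [26.9 47.3] 89.8 [19.4 22.3 24.3]
f2hi 93 [ 609.9 -205.7] [17.6 28.4] 0.4 [31.7 34.5 36.7]
dib 502 [635. 223.] [108.2  53.8] 9.7 [26.6 30.7 33.7]
pot 182 [ 427.4 -259.2] [58.7 57.5] 89.1 [53.3 58.  60.4]
tray 421 [657.7  16.3] [141.7 143.4] 83.2 [17.6 20.2 22.6]
disp 123 [405.5 365.5] [50.1 44.3] 27.8 [60.7 62.4 64.3]
disp0 124 [405.9 364.7] [51.1 45.2] 27.2 [60.7 62.4 64.3]
pot0 180 [ 427.3 -259.1] [58.6 57.6] 88.4 [52.8 58.2 60.5]
```

All checks agree, so I'm handing the job in.

```bash
python3 -c "
from plant import manip
print(manip.job_done())"
```

```text
the job is handed in; nothing more can be done
None
```

The job is done and handed in at about 31 s of the 136 s allowed. I placed the two markers first, then the two pot feet, then the dibber.

My last camera checks showed:
- **Markers:** both lie flat on the tray floor (tops at about 9.7 mm, 9 mm expected), parallel to its walls, with centres about 53 mm apart.
- **Pot feet:** both stand upright in the saucer (steps at about 22 mm and 34 mm, as expected), with centres about 59 mm apart.
- **Dibber:** it lies flat inside the box, square to its long side.
- **Seed dispenser and pot:** both are where they started, to within 1 mm.
- **Robot:** it was clear of everything at the end. The highest contact force I saw was about 7 N; the readings come only at the end of each move.

**What disagreed:**
- The second marker rode up about 8 mm in the fingers on its way into the tray, for a reason I did not find. I let it drop the last few mm; it landed flat and in line.
- The two cameras disagreed by 2–4 mm sideways, which stayed within the clearances.

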